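# Load and cover beakers on an isolated hotplate

## Robot

A 7-joint arm with a two-finger parallel gripper is mounted at the origin on the work surface. World frame = base frame: x ahead of the robot, y to its left, z up, the work surface at z = 0. Lengths are in m, angles in rad, forces in N, time in s.
With the tool pointing down it reaches from about 0.425 to 1.025 m from the base axis. Payload 9.4 kg.
Tool frame: the origin (TCP) lies at the very end of the fingers, on their centre line; the grasp point (between the pads) lies 19 mm behind it; x points along the fingers, z is the direction in which the jaws open and shut, and the axes are right-handed (so a half turn about x gives the same grasp; the last joint's range is limited). The gripper opens to 93 mm and grips with 3 to 60 N. Pads are 15 mm wide; open, the fingers measure 128 mm over their backs; the gripper's body (75 mm by 188 mm) begins 65 mm behind the grasp point.
Start: joints at [1.095, 0.599, -0.003, 1.599, 0.002, 0.943, -0.08], TCP at [0.282, -0.668, 0.219] pointing down, gripper open.
Joint ranges: [-2.57, 2.57], [-0.35, 1.97], [-1.29, 1.29], [0.11, 2.56], [-1.05, 4.19], [0.11, 1.86], [-2.63, 2.63]. Speed limits (rad/s): [2.22, 2.22, 3.01, 3.01, 3.14, 3.14, 3.14].

## Interface

Orientations are given as [roll, pitch, yaw] about the fixed x, y, z axes, in that order (R = Rz(yaw) Ry(pitch) Rx(roll)).
In Python, from cell import manip, camera, camera_params gives the robot as it stands.
- The arm moves only by the tool move_arm, never from a script. Its argument "rows" is a list of rows, each an object with "delta_pos": the shift along the tool's x, y, z in mm, a list of three; "rot": the turn, a rotation vector about the tool's x, y, z in rad, a list of three; "gripper": the finger opening in mm, from 0 to 93. In form: [{"delta_pos": [tx, ty, tz], "rot": [ax, ay, az], "gripper": gripper}, ...]. A call has 1 to 12 rows; each row shifts and turns the commanded pose from where the row before left it, along the tool's axes as they then stand; what a row does not reach is not made up. A row lasts 1/8 s, in which the tool goes at most 62.5 mm and 10.7 degrees, less where a joint would pass 70% of its speed; a pose out of reach is approached as far as the arm can. A call with a gripper value outside its range is refused whole. The fingers move at their own pace and stop on an object; "newtons" is the grip in N (left out, the last holds). Time passes only in rows, so rows that do not move let the fingers close. It gives the time, the measured TCP pose, the force and the opening at its end, in the units of the state.
- manip.sense(): the state, without advancing time (a new reading comes with each control period).
- camera(name): name is "scene" or "top"; returns the picture (480x640x3 uint8, blue, green, red); there is no depth.
- camera_params(name): a dict with "fx", "fy", "cx", "cy" (pixels), "world_to_cam" (4x4, takes a point from world to camera coordinates). Camera axes: x right, y down, z forward; pixel columns grow to the right and rows downward; lengths in m; the calibration is good to about 2 mm. A picture is of the moment at which its call begins. camera_params takes no time and is no camera call.
- manip.close_job(): hands the job in, once; it reports no verdict.
The state is a dict: "time_s": time; "joint_positions": joint angles; "qd": joint speeds; "tau": joint torques, N m; "position": TCP position; "tcp_rot": TCP orientation; "force": force on the tool from outside, world axes, zero at the start; "wrist_torque": the same for the moment, N m; "gripper_width": finger opening in m.
Only numpy, scipy, OpenCV 4.12 (cv2) and the standard library are available. Lean on these libraries where they do the work, as an engineer would, in place of code of your own. Each camera call takes 0.05 s, during which the arm holds its last target.

## Task

Switch the hotplate's power isolator off before you load anything. Stand every steel beaker upright and wholly on the hotplate's black surface and put a white cover on each, spigot inside the mouth so that it sits seated and level; when all are covered, turn the isolator back fully on. Leave the other things on the bench where they are (spare covers may stay anywhere).

Things in the scene. Friction and masses are not known exactly. Their poses are not given: they have to be found in the camera images.
- isolator (a joint): power isolator handle, rad: 0 = on (bar along its box's long side; it starts so), 1.571 = off (bar across the box). Grows counter-clockwise seen from above: off is a quarter turn counter-clockwise from on. Hard stops at both ends. A sprung detent (up to 0.2 N m) resists the first half of the turn; past half way (0.785) it snaps the handle to the other end by itself.
- handle_grip (a point): on the isolator handle's vertical axis at grip height, 94 mm above the bench; turns with the handle. Black bar 86 mm long (this point's x), 16 mm wide (y), its top 12 mm above and its underside 22 mm below this point. Below it a grey box 150 x 100 mm, 60 mm high (lid 34 mm below this point), fixed to the bench.
- plate_top (a point): centre of the hotplate's black heating surface, 60 mm above the bench: surface 180 mm along this point's x, 350 mm along its y, z up. White casing 190 x 370 mm, fixed to the bench. It has room for three covered beakers in a row along y, 110 mm apart (closer than 85 mm their covers foul one another)
- beaker1: steel beaker, plain open cylinder, 60 mm outer diameter, 80 mm high, wall 3 mm (mouth 54 mm across), about 0.16 kg; origin at the centre of its underside, z up. Two or three of the beakers are present; None from the start means absent
- beaker2: steel beaker, plain open cylinder, 60 mm outer diameter, 80 mm high, wall 3 mm (mouth 54 mm across), about 0.16 kg; origin at the centre of its underside, z up. Two or three of the beakers are present; None from the start means absent
- beaker3: steel beaker, plain open cylinder, 60 mm outer diameter, 80 mm high, wall 3 mm (mouth 54 mm across), about 0.16 kg; origin at the centre of its underside, z up. Two or three of the beakers are present; None from the start means absent
- rim1 (a point): centre of the mouth of beaker1, at rim height (80 mm above its underside)
- rim2 (a point): centre of the mouth of beaker2, at rim height (80 mm above its underside)
- rim3 (a point): centre of the mouth of beaker3, at rim height (80 mm above its underside)
- cover1: white plastic cover, any fits any beaker: disc 72 mm across, 5 mm thick; below it a spigot 46 mm across, 5 mm deep, that goes inside the mouth; on top an upright round knob 24 mm across, 32 mm tall. About 0.09 kg. Origin: centre of the spigot's underside, z up to the knob; disc top 10 mm, knob top 42 mm above it. Lies on the bench on its spigot; seated, its origin is 5 mm below the rim
- cover2: white plastic cover, any fits any beaker: disc 72 mm across, 5 mm thick; below it a spigot 46 mm across, 5 mm deep, that goes inside the mouth; on top an upright round knob 24 mm across, 32 mm tall. About 0.09 kg. Origin: centre of the spigot's underside, z up to the knob; disc top 10 mm, knob top 42 mm above it. Lies on the bench on its spigot; seated, its origin is 5 mm below the rim
- cover3: white plastic cover, any fits any beaker: disc 72 mm across, 5 mm thick; below it a spigot 46 mm across, 5 mm deep, that goes inside the mouth; on top an upright round knob 24 mm across, 32 mm tall. About 0.09 kg. Origin: centre of the spigot's underside, z up to the knob; disc top 10 mm, knob top 42 mm above it. Lies on the bench on its spigot; seated, its origin is 5 mm below the rim
- amber_bottle: brown bottle, 72 mm across, 150 mm high; bystander, origin at the centre of its underside
- white_bottle: white bottle, 72 mm across, 160 mm high; bystander, origin at the centre of its underside
- dish: white ceramic bowl, 90 mm across, 30 mm high; bystander, origin at the centre of its underside
- spatula: steel spatula 180 mm long, lying along its x; bystander, origin at the centre of its underside (spatula: of its length)
- timer: grey timer, 50 x 70 x 30 mm; bystander, origin at the centre of its underside
- clamp: metal clamp boss, 30 x 30 x 40 mm, with a brass screw to its x; bystander, origin at the centre of its underside
There are look-alikes about, which are no part of the job. What is shaped like the beaker2 but green is not meant. Leave any orange look-alike of the cover3 alone.

How it is judged:
By the outcome, as a careful person would: the job done as asked, in the order asked, and still so for the second after the job is handed in, with the robot touching nothing.
Of beaker1, beaker2, beaker3 only 2 to 3 are there at a start; the rules pass over those that are not, and their reading is None.
At some moment in a run one of beaker1, beaker2, beaker3, cover1, cover2, cover3 may be knocked a few centimetres aside while the robot is not near it.
It also fails if it takes over 210 s, if anything falls off the work surface, if the arm or the gripper's body presses on something with over 40 N, if the wrist force passes 120 N, or if a joint passes its speed limit or range.

## Working session

There is one attempt and no reset: what is moved stays moved. The work goes in short steps, Python scripts to look and compute and a tool call to move; the robot and the scene stay as the last step left them, time stands still between calls to the robot, and variables do not carry over. Pictures are saved under pics/ and viewed, and the job is handed in when it is done.

Besides the shell and the picture viewer there is one more tool, called after ">>>" as name(argument=value, ...) on one line, values as JSON. move_arm: Moves the arm, as the interface text tells. Its arguments: {"type":"object","properties":{"rows":{"type":"array","items":{"type":"object","properties":{"delta_pos":{"type":"array","items":{"type":"number"}},"rot":{"type":"array","items":{"type":"number"}},"gripper":{"type":"number"}}}},"newtons":{"type":"number"}},"required":["rows"]}

```bash
ls; mkdir -p pics; python3 - <<'E'
from cell import manip, camera, camera_params
import cv2
for n in ("scene","top"):
    cv2.imwrite(f"pics/{n}0.png",camera(n)); p=camera_params(n); print(n,p)
print(manip.sense())
E
```

```text
pics
scene {'fx': 611.5559518404507, 'fy': 611.5559518404507, 'cx': 324.63800230332754, 'cy': 243.90634990455155, 'world_to_cam': array([[ 0.57807416,  0.8156602 , -0.02299364, -0.31605119],
       [ 0.429111  , -0.32784567, -0.84165371, -0.15919994],
       [-0.6940418 ,  0.47667143, -0.53952787,  2.02115514],
       [ 0.        ,  0.        ,  0.        ,  1.        ]])}
top {'fx': 448.0699089347666, 'fy': 448.0699089347666, 'cx': 320.651195874503, 'cy': 239.85057441182667, 'world_to_cam': array([[ 0.01000766, -0.99989698, -0.01028929,  0.04333554],
       [-0.99887921, -0.00952036, -0.04636478,  0.50400903],
       [ 0.04626205,  0.01074176, -0.99887158,  0.98519048],
       [ 0.        ,  0.        ,  0.        ,  1.        ]])}
{'time_s': 0.1, 'joint_positions': array([ 1.09527906,  0.60003167, -0.00255633,  1.60005439,  0.00178017,
        0.94290638, -0.0798325 ]), 'qd': array([ 6.89014936e-05, -2.26039354e-03, -2.01028022e-03, -6.52607351e-04,
        1.32788624e-03,  3.16546445e-04,  9.38112147e-04]), 'tau': array([ 4.72120999e-03, -7.66557670e+01,  1.50184192e+00, -2.52935386e+01,
       -5.23621822e-02,  1.36513569e-02,  6.17114551e-05]), 'position': array([ 0.28136519, -0.66769438,  0.21785424]), 'tcp_rot': array([-3.06484446,  1.56939882,  2.04638683]), 'force': array([1.02006658, 0.42899785, 0.37623303]), 'wrist_torque': array([ 0.00239232,  0.01071939, -0.03625722]), 'gripper_width': 0.092804825174626}
```

View pics/scene0.png

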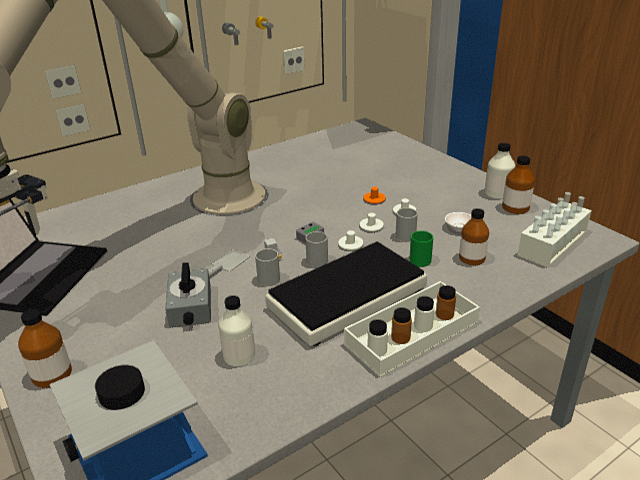

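View pics/top0.png

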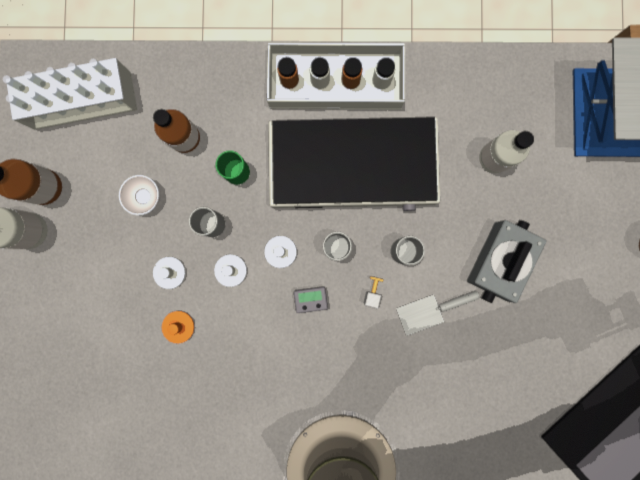

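```bash
cat > h.py <<'E'
from cell import manip, camera, camera_params
import cv2, numpy as np
from scipy.spatial.transform import Rotation as Ro
P={n:camera_params(n) for n in("scene","top")}
def bp(n,u,v,z):
    p=P[n];T=p["world_to_cam"];R=T[:3,:3];t=T[:3,3]
    c=-R.T@t; d=R.T@np.array([(u-p["cx"])/p["fx"],(v-p["cy"])/p["fy"],1]); return (c+d*(z-c[2])/d[2])
def pj(n,X):
    p=P[n];T=p["world_to_cam"];X=np.atleast_2d(X);c=X@T[:3,:3].T+T[:3,3]
    return np.c_[p["fx"]*c[:,0]/c[:,2]+p["cx"],p["fy"]*c[:,1]/c[:,2]+p["cy"]]
def circ(x,y,z,r,n=60):
    a=np.linspace(0,2*np.pi,n);return np.c_[x+r*np.cos(a),y+r*np.sin(a),np.full(n,z)]
def crop(im,n,x,y,z,w=40,s=6,curves=(),out=None):
    u,v=pj(n,[x,y,z])[0];u0,v0=int(u)-w,int(v)-w
    M=np.float32([[s,0,-s*u0],[0,s,-s*v0]])
    o=cv2.warpAffine(im,M,(2*w*s,2*w*s),flags=cv2.INTER_CUBIC)
    for c,col in curves:
        q=(pj(n,c)-[u0,v0]+0.5)*s
        cv2.polylines(o,[np.int32(q)],False,col,1)
    return o
E
python3 - <<'E'
from h import *
im=cv2.imread("pics/top0.png")
for nm,u,v,z in [("bA",205,215,.08),("bB",338,242,.08),("bC",409,245,.08),("c1",280,249,.01),("c2",230,270,.01),("c3",168,272,.01),("plateTL",272,120,.06),("plTR",437,118,.06),("plBR",439,202,.06),("plBL",273,205,.06),("iso",517,262,.106)]:
    print(nm,bp("top",u,v,z).round(4))
big=cv2.resize(im[100:300,140:340],None,fx=4,fy=3,interpolation=cv2.INTER_CUBIC); cv2.imwrite("pics/z1.png",cv2.resize(im[140:290,150:350],None,fx=4,fy=4,interpolation=cv2.INTER_CUBIC))
cv2.imwrite("pics/z2.png",cv2.resize(im[190:320,370:570],None,fx=4,fy=4,interpolation=cv2.INTER_CUBIC))
E
```

```text
bA [0.55   0.2891 0.08  ]
bB [0.4963 0.0115 0.08  ]
bC [ 0.4915 -0.1353  0.08  ]
c1 [0.4824 0.1387 0.01  ]
c2 [0.4345 0.2495 0.01  ]
c3 [0.4286 0.388  0.01  ]
plateTL [0.7579 0.1548 0.06  ]
plTR [ 0.7646 -0.1985  0.06  ]
plBR [ 0.5841 -0.2024  0.06  ]
plBL [0.5746 0.1499 0.06  ]
iso [ 0.4586 -0.3462  0.106 ]
```

View pics/z1.png

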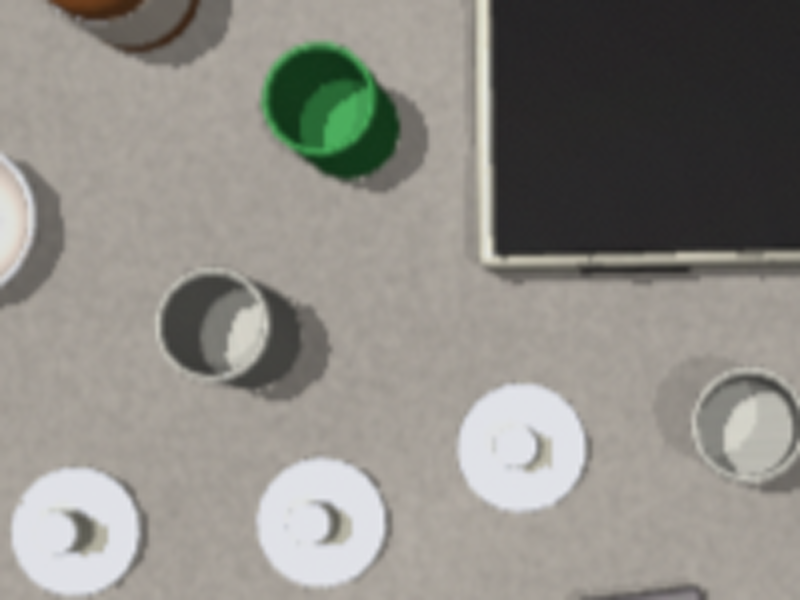

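View pics/z2.png

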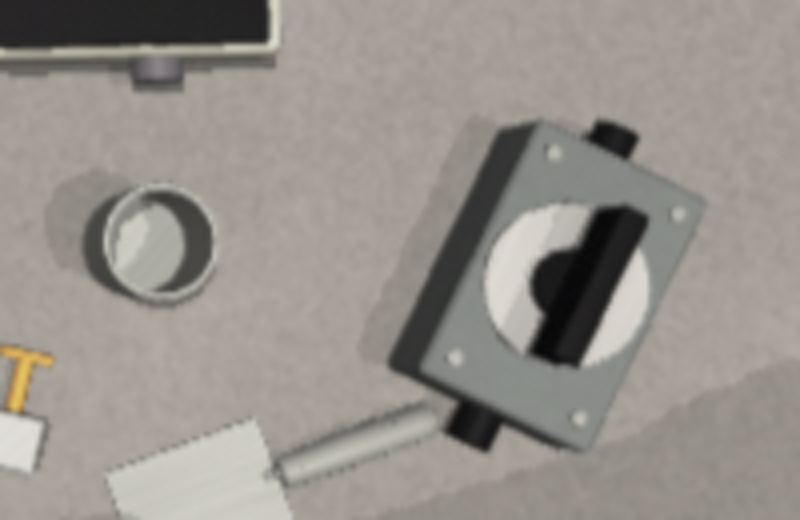

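```bash
cat > ov.py <<'E'
from h import *
def q(x,y,u0,v0): return (x+.5)/4-.5+u0,(y+.5)/4-.5+v0
def beaker(x,y,z=0): return [(circ(x,y,z+.08,.03),(0,0,255)),(circ(x,y,z,.03),(0,255,255))]
def cover(x,y,z=0): return [(circ(x,y,z+.01,.036),(0,0,255)),(circ(x,y,z+.042,.012),(0,255,0))]
def sheet(ims,items,fn,w=28,s=5):
    rows=[]
    for n in("top","scene"):
        rows.append(np.hstack([crop(ims[n],n,x,y,.04,w,s,c) for x,y,c in items]))
    o=np.vstack(rows); f=min(1,800/o.shape[1],600/o.shape[0]); cv2.imwrite(fn,cv2.resize(o,None,fx=f,fy=f,interpolation=cv2.INTER_AREA))
E
python3 - <<'E'
from ov import *
im={n:cv2.imread(f"pics/{n}0.png") for n in("top","scene")}
it=[]
for nm,x,y,u0,v0 in [("A",213.5,325,150,140),("B",749,425,150,140),("C",159,243,370,190)]:
    X=bp("top",*q(x,y,u0,v0),.08); print(nm,X.round(4)); it.append((X[0],X[1],beaker(X[0],X[1])))
sheet(im,it,"pics/ovb.png")
it=[]
for nm,x,y,u0,v0 in [("c1",522,447,150,140),("c2",322,522.5,150,140),("c3",76,531,150,140)]:
    X=bp("top",*q(x,y,u0,v0),.01); print(nm,X.round(4)); it.append((X[0],X[1],cover(X[0],X[1])))
sheet(im,it,"pics/ovc.png")
L=[bp("top",*q(x,y,370,190),.06) for x,y in [(540,123),(707,205),(588,450),(422,372)]]
c=np.mean(L,0);print("iso lid",c.round(4),[np.degrees(np.arctan2(*(a-b)[1::-1])).round(1) for a,b in [(L[0],L[3]),(L[1],L[2]),(L[0],L[1]),(L[3],L[2])]],[np.linalg.norm(a-b).round(4) for a,b in [(L[0],L[3]),(L[1],L[2]),(L[0],L[1]),(L[3],L[2])]])
B=[bp("top",*q(x,y,370,190),.106) for x,y in [(605,205),(648,213),(577,363),(533,350)]]
print("bar",np.mean(B,0).round(4))
E
```

```text
A [0.5376 0.293  0.08  ]
B [0.4882 0.0138 0.08  ]
C [ 0.4804 -0.1361  0.08  ]
c1 [0.4771 0.1384 0.01  ]
c2 [0.434  0.2492 0.01  ]
c3 [0.4278 0.3866 0.01  ]
iso lid [ 0.4598 -0.3526  0.06  ] [np.float64(-25.5), np.float64(-26.3), np.float64(64.0), np.float64(65.3)] [np.float64(0.146), np.float64(0.1439), np.float64(0.097), np.float64(0.0951)]
bar [ 0.462  -0.3469  0.106 ]
```

View pics/ovb.png

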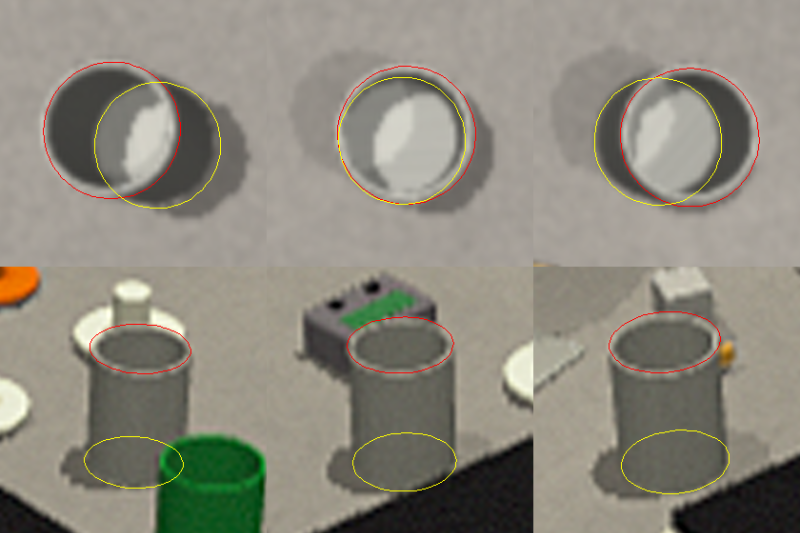

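View pics/ovc.png

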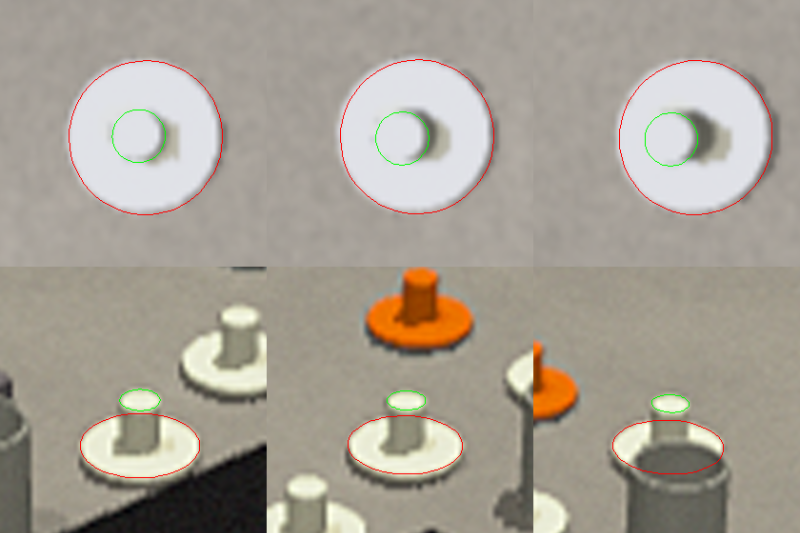

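```bash
cat >> h.py <<'E'
def plan(x,y,z,jaw):
    """jaw: world angle (deg) of the tool z axis, mod 180"""
    s=manip.sense(); R=Ro.from_euler('xyz',s["tcp_rot"]).as_matrix()
    d=R.T@(np.array([x,y,z])-s["position"])*1000
    cur=np.degrees(np.arctan2(R[1,2],R[0,2])); t=(jaw-cur+90)%180-90
    tilt=np.degrees(np.arccos(-R[2,0]))
    print("t",round(s["time_s"],2),"pos",s["position"].round(4),"jaw",round(cur,1),"tilt",round(tilt,2),"q7",s["joint_positions"][6].round(2),"F",s["force"].round(1),"w",round(s["gripper_width"],4))
    print("tool delta mm",d.round(1),"rotx rad",round(-np.radians(t),3),"(or",round(-np.radians(t-np.sign(t)*180),3),") tool y axis world",R[:,1].round(3),"z",R[:,2].round(3))
E
python3 -c "
from h import *
plan(.461,-.351,.2,64)"
```

```text
t 0.1 pos [ 0.2814 -0.6677  0.2179] jaw -67.1 tilt 0.08 q7 -0.08 F [1.  0.4 0.4] w 0.0928
tool delta mm [  18.1  288.5 -222.1] rotx rad 0.853 (or -2.289 ) tool y axis world [ 0.922  0.388 -0.   ] z [ 0.388 -0.922 -0.001]
```

>>> move_arm(rows=[{"delta_pos": [0,36,-27.8],"rot": [0,0,0],"gripper": 60},{"delta_pos": [0,36,-27.8],"rot": [0,0,0],"gripper": 60},{"delta_pos": [0,36,-27.8],"rot": [0,0,0],"gripper": 60},{"delta_pos": [0,36,-27.8],"rot": [0,0,0],"gripper": 60},{"delta_pos": [0,36,-27.8],"rot": [0,0,0],"gripper": 60},{"delta_pos": [0,36,-27.8],"rot": [0,0,0],"gripper": 60},{"delta_pos": [0,36,-27.8],"rot": [0,0,0],"gripper": 60},{"delta_pos": [0,36,-27.8],"rot": [0,0,0],"gripper": 60},{"delta_pos": [0,0,0],"rot": [0.17,0,0],"gripper": 60},{"delta_pos": [0,0,0],"rot": [0.17,0,0],"gripper": 60},{"delta_pos": [0,0,0],"rot": [0.17,0,0],"gripper": 60},{"delta_pos": [0,0,0],"rot": [0.17,0,0],"gripper": 60}], newtons=15)

```text
time_s: 1.6
position: [0.4604, -0.3511, 0.2183]
tcp_rot: [-1.759, 1.57, 2.667]
force: [0.1, -0.4, 0.8]
gripper_width: 0.0598
```

```bash
python3 -c "
from h import *
plan(.461,-.350,.2,64)
im=camera('top');cv2.imwrite('pics/t1.png',crop(im,'top',.461,-.35,.1,50,6))"
```

```text
t 1.6 pos [ 0.4604 -0.3511  0.2183] jaw -106.4 tilt 0.04 q7 -1.2 F [ 0.1 -0.4  0.8] w 0.0598
tool delta mm [18.3  0.3 -1.3] rotx rad 0.167 (or -2.975 ) tool y axis world [ 0.959 -0.283 -0.001] z [-0.283 -0.959 -0.   ]
```

View pics/t1.png

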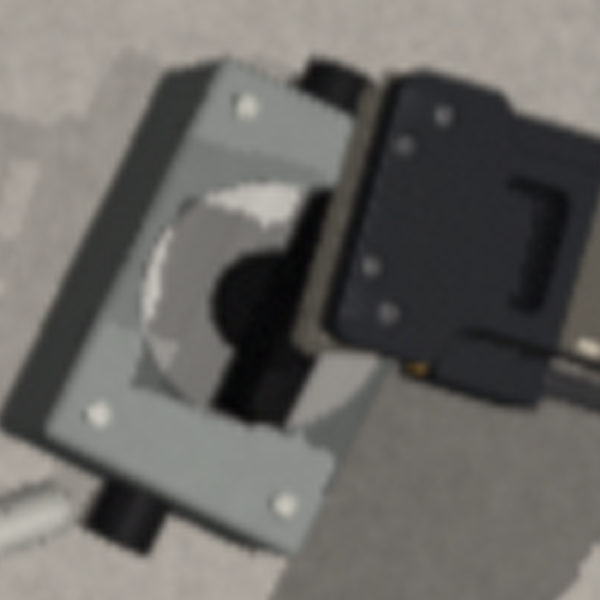

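>>> move_arm(rows=[{"delta_pos": [0,0,0],"rot": [0.165,0,0],"gripper": 60},{"delta_pos": [30,0,0],"rot": [0,0,0],"gripper": 60},{"delta_pos": [30,0,0],"rot": [0,0,0],"gripper": 60},{"delta_pos": [30,0,0],"rot": [0,0,0],"gripper": 60},{"delta_pos": [25,0,0],"rot": [0,0,0],"gripper": 60},{"delta_pos": [23,0,0],"rot": [0,0,0],"gripper": 60},{"delta_pos": [0,0,0],"rot": [0,0,0],"gripper": 60}])

```text
time_s: 2.52
position: [0.4596, -0.3507, 0.0791]
tcp_rot: [-1.734, 1.567, 2.534]
force: [0.8, -0.9, 0.9]
gripper_width: 0.0599
```

```bash
python3 -c "
from h import *
plan(.461,-.350,.08,64)
cv2.imwrite('pics/s2.png',crop(camera('scene'),'scene',.461,-.35,.1,45,6))"
```

```text
t 2.52 pos [ 0.4596 -0.3507  0.0791] jaw -115.4 tilt 0.19 q7 -1.28 F [ 0.8 -0.9  0.9] w 0.0599
tool delta mm [-0.9  0.9 -1.2] rotx rad 0.01 (or -3.132 ) tool y axis world [ 0.903 -0.43  -0.003] z [-0.43  -0.903 -0.001]
```

View pics/s2.png

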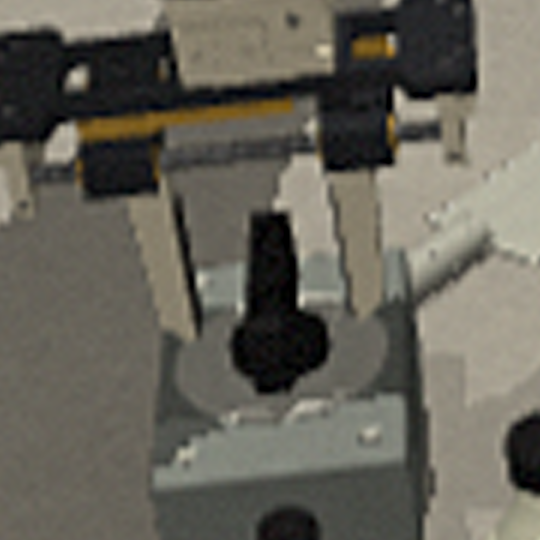

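Fingers straddle the bar (bar at ~(270,280) of the crop, centred between the fingers). Close on it.

>>> move_arm(rows=[{"delta_pos": [0,0,0],"rot": [0,0,0],"gripper": 10},{"delta_pos": [0,0,0],"rot": [0,0,0],"gripper": 10},{"delta_pos": [0,0,0],"rot": [0,0,0],"gripper": 10},{"delta_pos": [0,0,0],"rot": [0,0,0],"gripper": 10},{"delta_pos": [0,0,0],"rot": [0,0,0],"gripper": 10}])

```text
time_s: 3.2
position: [0.4605, -0.3515, 0.0808]
tcp_rot: [0.684, 1.57, -1.333]
force: [0.0, 0.3, 2.4]
gripper_width: 0.0158
```

>>> move_arm(rows=[{"delta_pos": [0,0,0],"rot": [-0.133,0,0],"gripper": 10},{"delta_pos": [0,0,0],"rot": [-0.133,0,0],"gripper": 10},{"delta_pos": [0,0,0],"rot": [-0.133,0,0],"gripper": 10},{"delta_pos": [0,0,0],"rot": [-0.133,0,0],"gripper": 10},{"delta_pos": [0,0,0],"rot": [-0.133,0,0],"gripper": 10},{"delta_pos": [0,0,0],"rot": [-0.133,0,0],"gripper": 10},{"delta_pos": [0,0,0],"rot": [-0.133,0,0],"gripper": 10},{"delta_pos": [0,0,0],"rot": [-0.133,0,0],"gripper": 10},{"delta_pos": [0,0,0],"rot": [-0.133,0,0],"gripper": 10},{"delta_pos": [0,0,0],"rot": [-0.133,0,0],"gripper": 10},{"delta_pos": [0,0,0],"rot": [-0.133,0,0],"gripper": 10},{"delta_pos": [0,0,0],"rot": [-0.133,0,0],"gripper": 10}])

```text
time_s: 4.7
position: [0.4612, -0.3531, 0.0808]
tcp_rot: [-0.47, 1.568, -0.888]
force: [2.5, -3.3, -3.4]
gripper_width: 0.016
```

```bash
python3 -c "
from h import *
plan(.461,-.350,.08,-26)
print(manip.sense()['wrist_torque'])"
```

```text
t 4.7 pos [ 0.4612 -0.3531  0.0808] jaw -23.9 tilt 0.15 q7 -0.21 F [ 2.5 -3.3 -3.4] w 0.016
tool delta mm [ 0.8  2.8 -1.4] rotx rad 0.036 (or -3.106 ) tool y axis world [ 0.406  0.914 -0.001] z [ 0.914 -0.406  0.002]
[-0.92681685 -0.44454481 -0.34975314]
```

>>> move_arm(rows=[{"delta_pos": [0,0,0],"rot": [0.02,0,0],"gripper": 30},{"delta_pos": [0,0,0],"rot": [0,0,0],"gripper": 50},{"delta_pos": [0,0,0],"rot": [0,0,0],"gripper": 60},{"delta_pos": [0,0,0],"rot": [0,0,0],"gripper": 60},{"delta_pos": [-30,0,0],"rot": [0,0,0],"gripper": 60},{"delta_pos": [-50,0,0],"rot": [0,0,0],"gripper": 60},{"delta_pos": [-50,0,0],"rot": [0,0,0],"gripper": 60},{"delta_pos": [0,0,0],"rot": [0,0,0],"gripper": 93}])

```text
time_s: 5.7
position: [0.4623, -0.3522, 0.2143]
tcp_rot: [-0.179, 1.564, -0.621]
force: [-0.4, -1.2, 0.6]
gripper_width: 0.0659
```

```bash
python3 -c "
from h import *
cv2.imwrite('pics/s3.png',camera('scene'));cv2.imwrite('pics/t3.png',camera('top'))
plan(.4804,-.1361,.20,0)"
```

```text
t 5.8 pos [ 0.4604 -0.3513  0.2107] jaw -25.3 tilt 0.04 q7 -0.13 F [-0.7  0.1 -0.6] w 0.0735
tool delta mm [ 10.6 203.2 -73.8] rotx rad -0.441 (or 2.7 ) tool y axis world [ 0.427  0.904 -0.   ] z [ 0.904 -0.427  0.001]
```

View pics/s3.png

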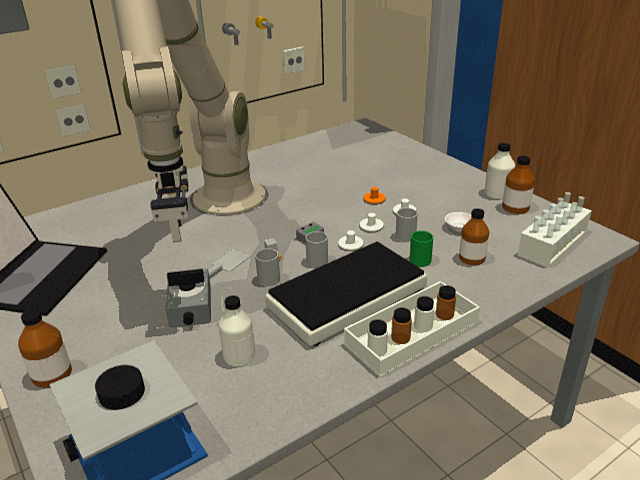

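View pics/t3.png

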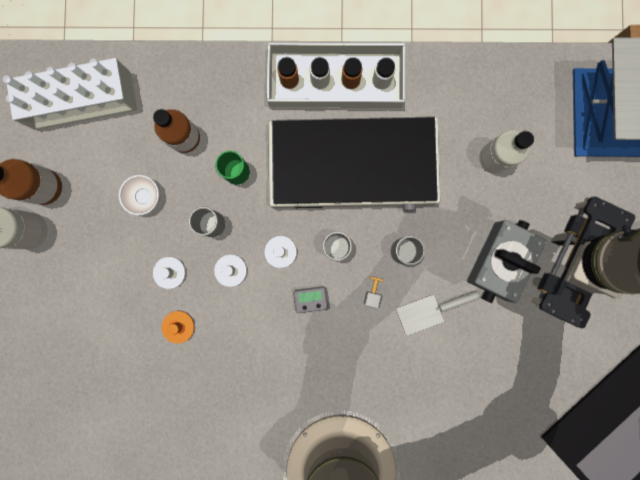

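>>> move_arm(rows=[{"delta_pos": [0,40.6,-14.8],"rot": [0,0,0],"gripper": 93},{"delta_pos": [0,40.6,-14.8],"rot": [0,0,0],"gripper": 93},{"delta_pos": [0,40.6,-14.8],"rot": [0,0,0],"gripper": 93},{"delta_pos": [0,40.6,-14.8],"rot": [0,0,0],"gripper": 93},{"delta_pos": [0,40.6,-14.8],"rot": [0,0,0],"gripper": 93},{"delta_pos": [0,0,0],"rot": [-0.147,0,0],"gripper": 93},{"delta_pos": [0,0,0],"rot": [-0.147,0,0],"gripper": 93},{"delta_pos": [0,0,0],"rot": [-0.147,0,0],"gripper": 93},{"delta_pos": [0,0,0],"rot": [0,0,0],"gripper": 93}])

```text
time_s: 6.92
position: [0.4794, -0.136, 0.2092]
tcp_rot: [2.703, 1.568, 2.702]
force: [-0.0, 0.4, -0.4]
gripper_width: 0.0927
```

```bash
python3 -c "
from h import *
cv2.imwrite('pics/t4.png',crop(camera('top'),'top',.48,-.136,.08,45,6))
plan(.4804,-.1361,.028,0)"
```

```text
t 6.97 pos [ 0.4796 -0.1361  0.2094] jaw -0.2 tilt 0.14 q7 -0.16 F [-0.4  0.2  0.4] w 0.0929
tool delta mm [181.4  -0.2   1.2] rotx rad -0.003 (or 3.138 ) tool y axis world [0.003 1.    0.001] z [ 1.    -0.003 -0.002]
```

View pics/t4.png

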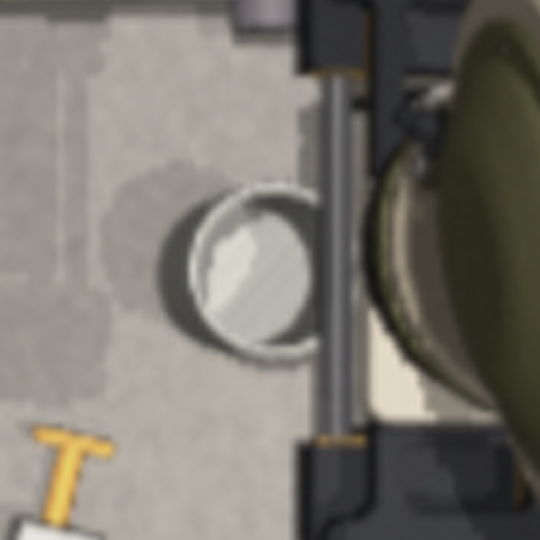

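Beaker C is still in place (rim around (265,270) of the crop). Descend, grip, look.

>>> move_arm(rows=[{"delta_pos": [40,0,0],"rot": [0,0,0],"gripper": 93},{"delta_pos": [40,0,0],"rot": [0,0,0],"gripper": 93},{"delta_pos": [40,0,0],"rot": [0,0,0],"gripper": 93},{"delta_pos": [40,0,0],"rot": [0,0,0],"gripper": 93},{"delta_pos": [21,0,0],"rot": [0,0,0],"gripper": 93},{"delta_pos": [0,0,0],"rot": [0,0,0],"gripper": 55},{"delta_pos": [0,0,0],"rot": [0,0,0],"gripper": 55},{"delta_pos": [0,0,0],"rot": [0,0,0],"gripper": 55},{"delta_pos": [0,0,0],"rot": [0,0,0],"gripper": 55},{"delta_pos": [0,0,0],"rot": [0,0,0],"gripper": 55}], newtons=20)

```text
time_s: 8.22
position: [0.4811, -0.1364, 0.0305]
tcp_rot: [-0.187, 1.569, -0.188]
force: [-0.0, -0.0, 7.1]
gripper_width: 0.0593
```

```bash
python3 -c "
from h import *
cv2.imwrite('pics/s5.png',crop(camera('scene'),'scene',.48,-.136,.08,45,6))
plan(.6725,-.134,.2,0)"
```

```text
t 8.28 pos [ 0.4811 -0.1364  0.0305] jaw -0.0 tilt 0.12 q7 -0.42 F [ 0.7 -0.8  8.4] w 0.0594
tool delta mm [-169.1    2.5  191.8] rotx rad -0.001 (or 3.141 ) tool y axis world [ 0.001  1.    -0.   ] z [ 1.    -0.001  0.002]
```

View pics/s5.png

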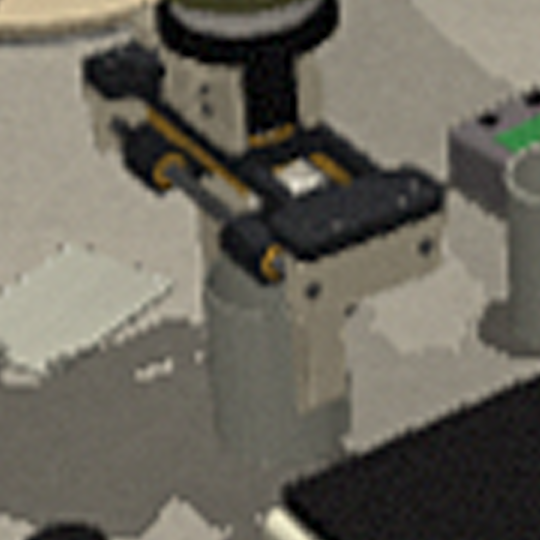

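>>> move_arm(rows=[{"delta_pos": [-20,0,0],"rot": [0,0,0],"gripper": 55},{"delta_pos": [-40,0,0],"rot": [0,0,0],"gripper": 55},{"delta_pos": [-40,0,0],"rot": [0,0,0],"gripper": 55},{"delta_pos": [0,0.5,32],"rot": [0,0,0],"gripper": 55},{"delta_pos": [0,0.5,40],"rot": [0,0,0],"gripper": 55},{"delta_pos": [0,0.5,40],"rot": [0,0,0],"gripper": 55},{"delta_pos": [0,0.5,40],"rot": [0,0,0],"gripper": 55},{"delta_pos": [0,0.5,40],"rot": [0,0,0],"gripper": 55},{"delta_pos": [0,0,0],"rot": [0,0,0],"gripper": 55}])

```text
time_s: 9.4
position: [0.6742, -0.1332, 0.1292]
tcp_rot: [0.69, 1.569, 0.69]
force: [-0.4, 1.2, -2.2]
gripper_width: 0.0591
```

```bash
python3 -c "
from h import *
plan(.6725,-.134,.0915,0)"
```

```text
t 9.4 pos [ 0.6742 -0.1332  0.1292] jaw 0.0 tilt 0.08 q7 -0.25 F [-0.4  1.2 -2.2] w 0.0591
tool delta mm [37.7 -0.8 -1.8] rotx rad 0.0 (or -3.142 ) tool y axis world [-0.     1.     0.001] z [1.    0.    0.001]
```

>>> move_arm(rows=[{"delta_pos": [20,0,-1],"rot": [0,0,0],"gripper": 55},{"delta_pos": [12,0,0],"rot": [0,0,0],"gripper": 55},{"delta_pos": [5.5,0,0],"rot": [0,0,0],"gripper": 55},{"delta_pos": [0,0,0],"rot": [0,0,0],"gripper": 55},{"delta_pos": [0,0,0],"rot": [0,0,0],"gripper": 55}])

```text
time_s: 10.02
position: [0.6714, -0.1336, 0.0923]
tcp_rot: [0.067, 1.57, 0.067]
force: [-0.1, -0.2, -1.9]
gripper_width: 0.0589
```

>>> move_arm(rows=[{"delta_pos": [1.5,0,0],"rot": [0,0,0],"gripper": 55},{"delta_pos": [0,0,0],"rot": [0,0,0],"gripper": 55}])

```text
time_s: 10.28
position: [0.6713, -0.1337, 0.0906]
tcp_rot: [-1.45, 1.571, -1.45]
force: [-0.6, -0.2, -2.3]
gripper_width: 0.0593
```

>>> move_arm(rows=[{"delta_pos": [1,0,0],"rot": [0,0,0],"gripper": 55},{"delta_pos": [1,0,0],"rot": [0,0,0],"gripper": 55},{"delta_pos": [0,0,0],"rot": [0,0,0],"gripper": 55}])

```text
time_s: 10.65
position: [0.6714, -0.1336, 0.0905]
tcp_rot: [-0.88, 1.57, -0.88]
force: [-4.4, -0.3, 13.3]
gripper_width: 0.0592
```

Contact. Release and rise.

>>> move_arm(rows=[{"delta_pos": [-1,0,0],"rot": [0,0,0],"gripper": 70},{"delta_pos": [0,0,0],"rot": [0,0,0],"gripper": 93},{"delta_pos": [0,0,0],"rot": [0,0,0],"gripper": 93},{"delta_pos": [0,0,0],"rot": [0,0,0],"gripper": 93},{"delta_pos": [-30,0,0],"rot": [0,0,0],"gripper": 93},{"delta_pos": [-50,0,0],"rot": [0,0,0],"gripper": 93},{"delta_pos": [-40,0,0],"rot": [0,0,0],"gripper": 93}])

```text
time_s: 11.52
position: [0.6714, -0.1335, 0.2112]
tcp_rot: [0.437, 1.57, 0.438]
force: [1.3, -0.5, -0.2]
gripper_width: 0.0928
```

```bash
python3 -c "
from h import *
from ov import *
im={n:camera(n) for n in('top','scene')}
cv2.imwrite('pics/t6.png',im['top'])
sheet(im,[(.488,.014,beaker(.4882,.0138)),(.672,-.134,beaker(.6714,-.1337,.06))],'pics/o6.png',w=32,s=6)
plan(.4887,.0136,.2,0)"
```

```text
t 11.62 pos [ 0.6736 -0.1335  0.2144] jaw -0.0 tilt 0.4 q7 -0.2 F [ 1.   0.8 -0.3] w 0.0932
tool delta mm [  13.   147.1 -185. ] rotx rad -0.0 (or 3.141 ) tool y axis world [ 0.     1.    -0.001] z [ 1.    -0.     0.007]
```

View pics/t6.png

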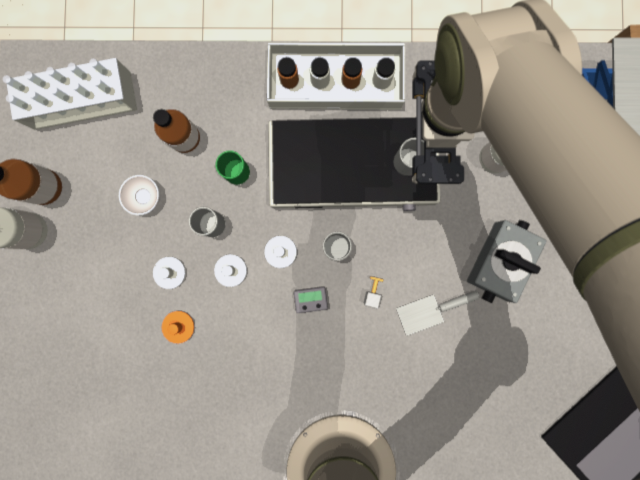

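View pics/o6.png

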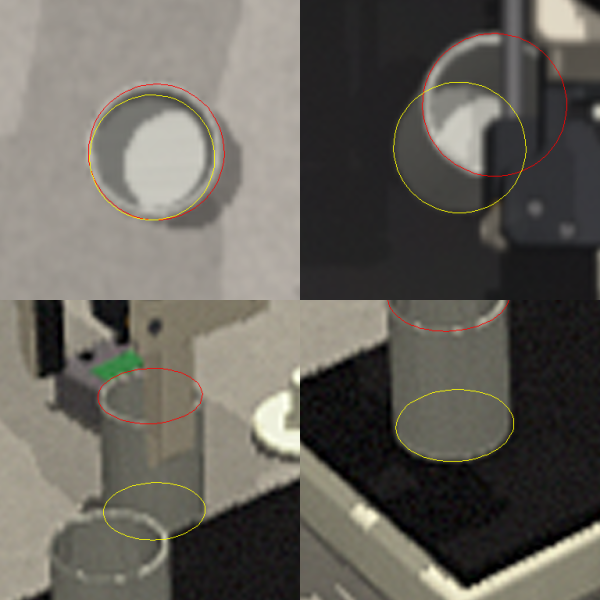

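>>> move_arm(rows=[{"delta_pos": [0,29.4,-37],"rot": [0,0,0],"gripper": 93},{"delta_pos": [0,29.4,-37],"rot": [0,0,0],"gripper": 93},{"delta_pos": [0,29.4,-37],"rot": [0,0,0],"gripper": 93},{"delta_pos": [0,29.4,-37],"rot": [0,0,0],"gripper": 93},{"delta_pos": [0,29.4,-37],"rot": [0,0,0],"gripper": 93},{"delta_pos": [0,0,0],"rot": [0,0,0],"gripper": 93},{"delta_pos": [40,0,0],"rot": [0,0,0],"gripper": 93},{"delta_pos": [40,0,0],"rot": [0,0,0],"gripper": 93}])

```text
time_s: 12.62
position: [0.4874, 0.0126, 0.1287]
tcp_rot: [0.017, 1.569, 0.016]
force: [1.5, -0.7, -0.0]
gripper_width: 0.0928
```

```bash
sed -i 's/-\[u0,v0\]+0.5/-[u0,v0]/' h.py; python3 -c "
from h import *
from ov import *
im={n:camera(n) for n in('top','scene')}
sheet(im,[(.488,.014,beaker(.4882,.0138)),(.672,-.134,beaker(.6714,-.1337,.06))],'pics/o7.png',w=32,s=6)
plan(.4885,.0138,.0305,0)"
```

```text
t 12.72 pos [0.4849 0.0126 0.1265] jaw -0.0 tilt 0.33 q7 -0.6 F [-0.1 -0.1 -0.4] w 0.0932
tool delta mm [95.9  1.2  4.2] rotx rad -0.0 (or 3.142 ) tool y axis world [ 0.  1. -0.] z [ 1.    -0.    -0.006]
```

View pics/o7.png

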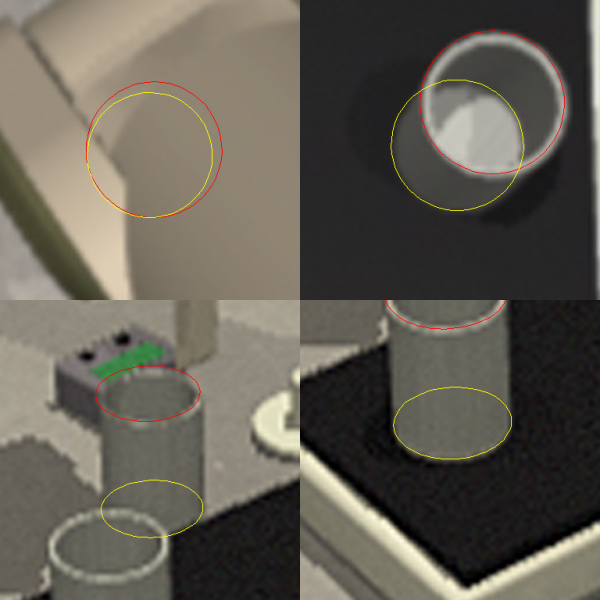

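>>> move_arm(rows=[{"delta_pos": [32,1,2],"rot": [0,0,0],"gripper": 93},{"delta_pos": [32,0,0],"rot": [0,0,0],"gripper": 93},{"delta_pos": [31,0,0],"rot": [0,0,0],"gripper": 93},{"delta_pos": [0,0,0],"rot": [0,0,0],"gripper": 93},{"delta_pos": [0,0,0],"rot": [0,0,0],"gripper": 55},{"delta_pos": [0,0,0],"rot": [0,0,0],"gripper": 55},{"delta_pos": [0,0,0],"rot": [0,0,0],"gripper": 55},{"delta_pos": [0,0,0],"rot": [0,0,0],"gripper": 55},{"delta_pos": [0,0,0],"rot": [0,0,0],"gripper": 55}])

```text
time_s: 13.85
position: [0.4888, 0.0142, 0.0353]
tcp_rot: [-0.133, 1.57, -0.133]
force: [-0.1, -0.8, 7.8]
gripper_width: 0.0606
```

```bash
python3 -c "
from h import *
plan(.670,-.024,.13,0)"
```

```text
t 13.85 pos [0.4888 0.0142 0.0353] jaw -0.0 tilt 0.07 q7 -0.76 F [-0.1 -0.8  7.8] w 0.0606
tool delta mm [-94.5 -38.2 181.3] rotx rad -0.0 (or 3.141 ) tool y axis world [ 0.  1. -0.] z [ 1.    -0.     0.001]
```

>>> move_arm(rows=[{"delta_pos": [-25,0,0],"rot": [0,0,0],"gripper": 55},{"delta_pos": [-40,0,0],"rot": [0,0,0],"gripper": 55},{"delta_pos": [-35,0,0],"rot": [0,0,0],"gripper": 55},{"delta_pos": [0,-7.6,36.2],"rot": [0,0,0],"gripper": 55},{"delta_pos": [0,-7.6,36.2],"rot": [0,0,0],"gripper": 55},{"delta_pos": [0,-7.6,36.2],"rot": [0,0,0],"gripper": 55},{"delta_pos": [0,-7.6,36.2],"rot": [0,0,0],"gripper": 55},{"delta_pos": [0,-7.6,36.2],"rot": [0,0,0],"gripper": 55},{"delta_pos": [0,0,0],"rot": [0,0,0],"gripper": 55},{"delta_pos": [20,0,0],"rot": [0,0,0],"gripper": 55},{"delta_pos": [10,0,0],"rot": [0,0,0],"gripper": 55},{"delta_pos": [0,0,0],"rot": [0,0,0],"gripper": 55}])

```text
time_s: 15.35
position: [0.6678, -0.0235, 0.1032]
tcp_rot: [-3.077, 1.568, -3.076]
force: [-0.4, -0.7, -2.0]
gripper_width: 0.0605
```

>>> move_arm(rows=[{"delta_pos": [5,0,0.5],"rot": [0,0,0],"gripper": 55},{"delta_pos": [2,0,0],"rot": [0,0,0],"gripper": 55},{"delta_pos": [1.5,0,0],"rot": [0,0,0],"gripper": 55},{"delta_pos": [0,0,0],"rot": [0,0,0],"gripper": 55}])

```text
time_s: 15.85
position: [0.6698, -0.0237, 0.0962]
tcp_rot: [-0.394, 1.571, -0.394]
force: [0.3, -0.3, -2.4]
gripper_width: 0.0606
```

>>> move_arm(rows=[{"delta_pos": [1,0,0],"rot": [0,0,0],"gripper": 55},{"delta_pos": [1,0,0],"rot": [0,0,0],"gripper": 55},{"delta_pos": [0,0,0],"rot": [0,0,0],"gripper": 55}])

```text
time_s: 16.23
position: [0.6699, -0.0237, 0.0954]
tcp_rot: [-0.668, 1.57, -0.668]
force: [-3.5, 0.1, 9.6]
gripper_width: 0.0608
```

Contact; release, rise, look.

>>> move_arm(rows=[{"delta_pos": [-1,0,0],"rot": [0,0,0],"gripper": 70},{"delta_pos": [0,0,0],"rot": [0,0,0],"gripper": 93},{"delta_pos": [0,0,0],"rot": [0,0,0],"gripper": 93},{"delta_pos": [0,0,0],"rot": [0,0,0],"gripper": 93},{"delta_pos": [-30,0,0],"rot": [0,0,0],"gripper": 93},{"delta_pos": [-50,0,0],"rot": [0,0,0],"gripper": 93},{"delta_pos": [-40,0,0],"rot": [0,0,0],"gripper": 93},{"delta_pos": [0,0,0],"rot": [0,0,0],"gripper": 93}])

```text
time_s: 17.23
position: [0.6714, -0.0233, 0.2185]
tcp_rot: [0.017, 1.565, 0.017]
force: [1.0, -0.0, -0.7]
gripper_width: 0.0927
```

```bash
python3 -c "
from h import *
from ov import *
im={n:camera(n) for n in('top','scene')}
cv2.imwrite('pics/t8.png',im['top'])
sheet(im,[(.54,.293,beaker(.5376,.293)),(.672,-.134,beaker(.6714,-.1337,.06)),(.67,-.024,beaker(.67,-.024,.06))],'pics/o8.png',w=32,s=5)
plan(.5376,.293,.2,0)"
```

```text
t 17.32 pos [ 0.6696 -0.0239  0.215 ] jaw -0.0 tilt 0.02 q7 -0.39 F [ 0.3 -0.6 -0.5] w 0.0931
tool delta mm [  14.9  316.9 -132. ] rotx rad -0.0 (or 3.141 ) tool y axis world [ 0.  1. -0.] z [ 1. -0.  0.]
```

View pics/t8.png

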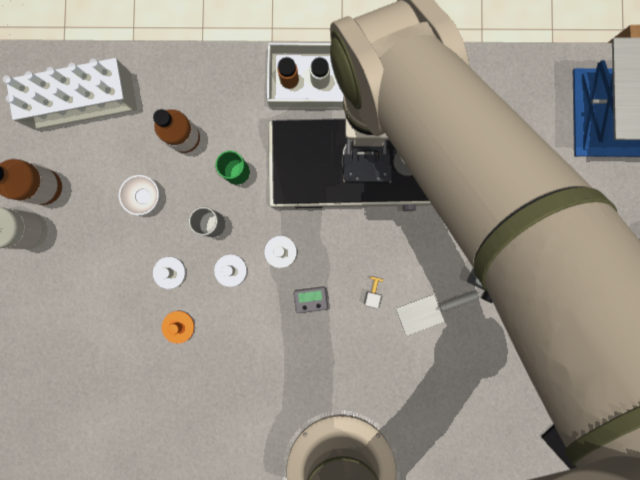

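View pics/o8.png

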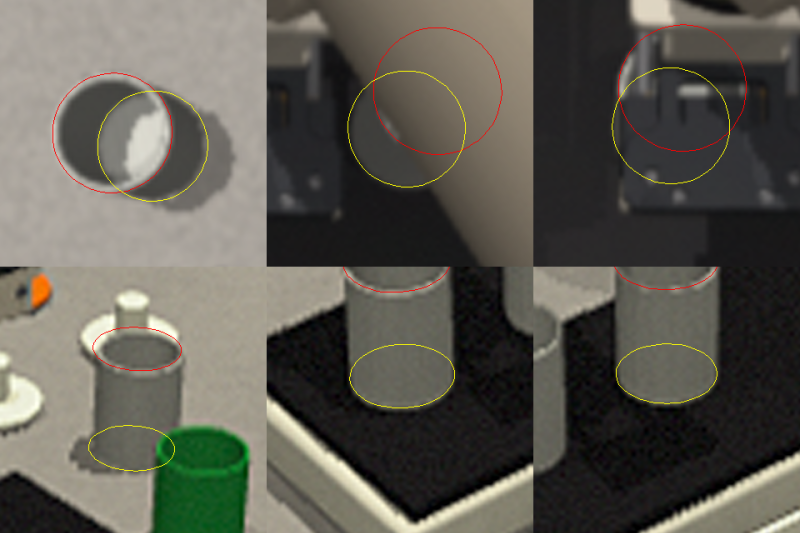

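>>> move_arm(rows=[{"delta_pos": [0,39.5,-16.6],"rot": [0,0,0],"gripper": 93},{"delta_pos": [0,39.5,-16.6],"rot": [0,0,0],"gripper": 93},{"delta_pos": [0,39.5,-16.6],"rot": [0,0,0],"gripper": 93},{"delta_pos": [0,39.5,-16.6],"rot": [0,0,0],"gripper": 93},{"delta_pos": [0,39.5,-16.6],"rot": [0,0,0],"gripper": 93},{"delta_pos": [0,39.5,-16.6],"rot": [0,0,0],"gripper": 93},{"delta_pos": [0,39.5,-16.6],"rot": [0,0,0],"gripper": 93},{"delta_pos": [0,39.5,-16.6],"rot": [0,0,0],"gripper": 93},{"delta_pos": [0,0,0],"rot": [0,0,0],"gripper": 93}])

```text
time_s: 18.45
position: [0.5344, 0.2958, 0.2139]
tcp_rot: [2.829, 1.568, 2.835]
force: [0.8, 0.2, 0.4]
gripper_width: 0.0929
```

```bash
python3 -c "
from h import *
from ov import *
im={n:camera(n) for n in('top','scene')}
sheet(im,[(.54,.293,beaker(.5366,.292)),(.672,-.134,beaker(.6714,-.1337,.06)),(.67,-.024,beaker(.67,-.024,.06))],'pics/o9.png',w=32,s=5)
plan(.5366,.292,.0305,0)"
```

```text
t 18.55 pos [0.5365 0.2918 0.2137] jaw 0.0 tilt 0.14 q7 -0.94 F [ 0.9 -0.8 -0.4] w 0.0928
tool delta mm [183.2   0.5   0.5] rotx rad 0.001 (or -3.141 ) tool y axis world [-0.001  1.    -0.002] z [ 1.     0.001 -0.002]
```

View pics/o9.png

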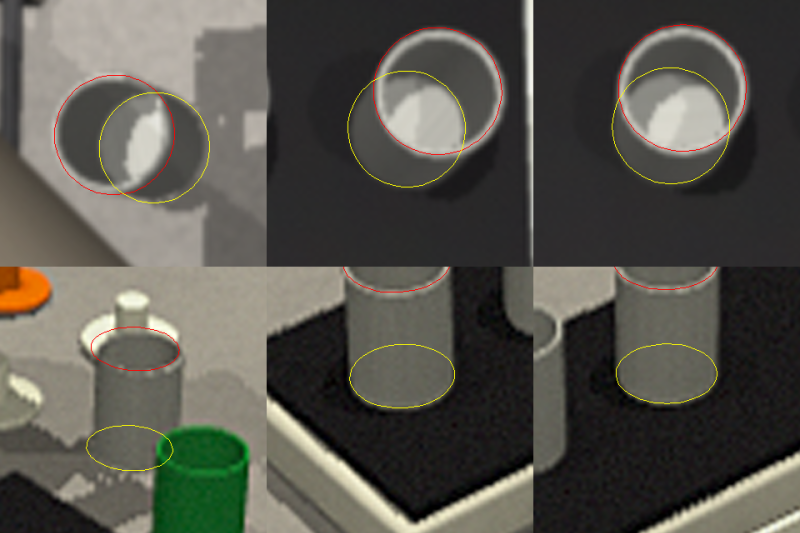

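>>> move_arm(rows=[{"delta_pos": [40,0,0],"rot": [0,0,0],"gripper": 93},{"delta_pos": [40,0,0],"rot": [0,0,0],"gripper": 93},{"delta_pos": [40,0,0],"rot": [0,0,0],"gripper": 93},{"delta_pos": [40,0,0],"rot": [0,0,0],"gripper": 93},{"delta_pos": [20,0,0],"rot": [0,0,0],"gripper": 93},{"delta_pos": [0,0,0],"rot": [0,0,0],"gripper": 93},{"delta_pos": [0,0,0],"rot": [0,0,0],"gripper": 55},{"delta_pos": [0,0,0],"rot": [0,0,0],"gripper": 55},{"delta_pos": [0,0,0],"rot": [0,0,0],"gripper": 55},{"delta_pos": [0,0,0],"rot": [0,0,0],"gripper": 55},{"delta_pos": [0,0,0],"rot": [0,0,0],"gripper": 55}])

```text
time_s: 19.92
position: [0.5376, 0.2925, 0.0359]
tcp_rot: [0.298, 1.569, 0.298]
force: [1.0, -1.4, 5.9]
gripper_width: 0.0605
```

```bash
python3 -c "
from h import *
plan(.667,.086,.13,0)"
```

```text
t 19.93 pos [0.5376 0.2925 0.0359] jaw -0.0 tilt 0.08 q7 -1.11 F [ 1.  -1.4  5.9] w 0.0605
tool delta mm [ -94.  -206.4  129.6] rotx rad -0.0 (or 3.141 ) tool y axis world [0. 1. 0.] z [ 1.    -0.     0.001]
```

>>> move_arm(rows=[{"delta_pos": [-25,0,0],"rot": [0,0,0],"gripper": 55},{"delta_pos": [-45,0,0],"rot": [0,0,0],"gripper": 55},{"delta_pos": [-45,0,0],"rot": [0,0,0],"gripper": 55},{"delta_pos": [0,-34.4,21.6],"rot": [0,0,0],"gripper": 55},{"delta_pos": [0,-34.4,21.6],"rot": [0,0,0],"gripper": 55},{"delta_pos": [0,-34.4,21.6],"rot": [0,0,0],"gripper": 55},{"delta_pos": [0,-34.4,21.6],"rot": [0,0,0],"gripper": 55},{"delta_pos": [0,-34.4,21.6],"rot": [0,0,0],"gripper": 55},{"delta_pos": [0,-34.4,21.6],"rot": [0,0,0],"gripper": 55},{"delta_pos": [0,0,0],"rot": [0,0,0],"gripper": 55},{"delta_pos": [30,0,0],"rot": [0,0,0],"gripper": 55},{"delta_pos": [0,0,0],"rot": [0,0,0],"gripper": 55}])

```text
time_s: 21.42
position: [0.6645, 0.0862, 0.1182]
tcp_rot: [-3.005, 1.566, -3.004]
force: [-0.6, 0.3, -1.2]
gripper_width: 0.0613
```

>>> move_arm(rows=[{"delta_pos": [15,0,0],"rot": [0,0,0],"gripper": 55},{"delta_pos": [5,0,0],"rot": [0,0,0],"gripper": 55},{"delta_pos": [2,0,0],"rot": [0,0,0],"gripper": 55},{"delta_pos": [1,0,0],"rot": [0,0,0],"gripper": 55},{"delta_pos": [0,0,0],"rot": [0,0,0],"gripper": 55}])

```text
time_s: 22.05
position: [0.6667, 0.086, 0.0974]
tcp_rot: [-0.108, 1.57, -0.108]
force: [-0.9, -0.6, -1.4]
gripper_width: 0.0606
```

>>> move_arm(rows=[{"delta_pos": [1,0,0],"rot": [0,0,0],"gripper": 55},{"delta_pos": [1,0,0],"rot": [0,0,0],"gripper": 55},{"delta_pos": [0.7,0,0],"rot": [0,0,0],"gripper": 55},{"delta_pos": [0,0,0],"rot": [0,0,0],"gripper": 55}])

```text
time_s: 22.55
position: [0.6667, 0.0859, 0.0959]
tcp_rot: [-0.528, 1.57, -0.528]
force: [-4.1, -0.8, 11.3]
gripper_width: 0.0606
```

>>> move_arm(rows=[{"delta_pos": [-1,0,0],"rot": [0,0,0],"gripper": 70},{"delta_pos": [0,0,0],"rot": [0,0,0],"gripper": 93},{"delta_pos": [0,0,0],"rot": [0,0,0],"gripper": 93},{"delta_pos": [0,0,0],"rot": [0,0,0],"gripper": 93},{"delta_pos": [-30,0,0],"rot": [0,0,0],"gripper": 93},{"delta_pos": [-50,0,0],"rot": [0,0,0],"gripper": 93},{"delta_pos": [-50,0,0],"rot": [0,0,0],"gripper": 60},{"delta_pos": [0,0,-40],"rot": [0,0,0],"gripper": 60},{"delta_pos": [0,0,-40],"rot": [0,0,0],"gripper": 60},{"delta_pos": [0,0,0],"rot": [0,0,0],"gripper": 60}])

```text
time_s: 23.8
position: [0.5842, 0.0859, 0.2259]
tcp_rot: [-2.154, 1.569, -2.153]
force: [0.4, -0.5, -0.7]
gripper_width: 0.0609
```

```bash
python3 -c "
from h import *
from ov import *
im={n:camera(n) for n in('top','scene')}
cv2.imwrite('pics/top10.png',im['top'])
sheet(im,[(.477,.138,cover(.4771,.1384)),(.434,.249,cover(.434,.2492)),(.428,.387,cover(.4278,.3866)),(.6667,.086,beaker(.6667,.086,.06))],'pics/o10.png',w=28,s=5)
plan(.4771,.1384,.2,0)"
```

```text
t 23.9 pos [0.5872 0.0858 0.2258] jaw -0.0 tilt 0.06 q7 -0.6 F [1.2 1.3 0.1] w 0.0603
tool delta mm [  25.6   52.5 -110.1] rotx rad -0.0 (or 3.142 ) tool y axis world [ 0.  1. -0.] z [ 1.    -0.     0.001]
```

View pics/top10.png

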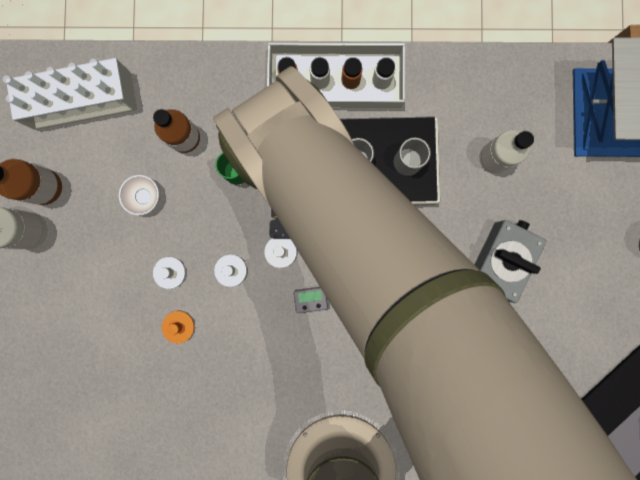

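View pics/o10.png

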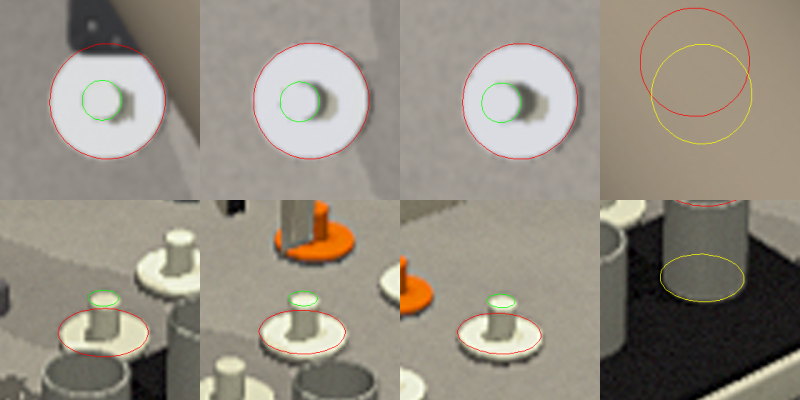

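>>> move_arm(rows=[{"delta_pos": [0,17.5,-37],"rot": [0,0,0],"gripper": 60},{"delta_pos": [0,17.5,-37],"rot": [0,0,0],"gripper": 60},{"delta_pos": [0,17.5,-37],"rot": [0,0,0],"gripper": 60},{"delta_pos": [40,0,0],"rot": [0,0,0],"gripper": 60},{"delta_pos": [40,0,0],"rot": [0,0,0],"gripper": 60},{"delta_pos": [40,0,0],"rot": [0,0,0],"gripper": 60},{"delta_pos": [30,0,0],"rot": [0,0,0],"gripper": 60},{"delta_pos": [0,0,0],"rot": [0,0,0],"gripper": 60},{"delta_pos": [0,0,0],"rot": [0,0,0],"gripper": 60}])

```text
time_s: 25.02
position: [0.4765, 0.139, 0.0759]
tcp_rot: [0.581, 1.57, 0.581]
force: [-0.6, 0.6, 0.4]
gripper_width: 0.06
```

```bash
python3 -c "
from h import *
from ov import *
im={n:camera(n) for n in('top','scene')}
sheet(im,[(.477,.138,cover(.4771,.1384)),(.6667,.086,beaker(.6667,.086,.06))],'pics/o11.png',w=28,s=6)
plan(.4771,.1384,.014,0)"
```

```text
t 25.12 pos [0.4766 0.1388 0.0765] jaw -0.0 tilt 0.11 q7 -0.99 F [ 0.4 -0.2  0.5] w 0.0597
tool delta mm [62.5 -0.4  0.4] rotx rad -0.0 (or 3.141 ) tool y axis world [0.    1.    0.001] z [ 1.    -0.     0.002]
```

View pics/o11.png

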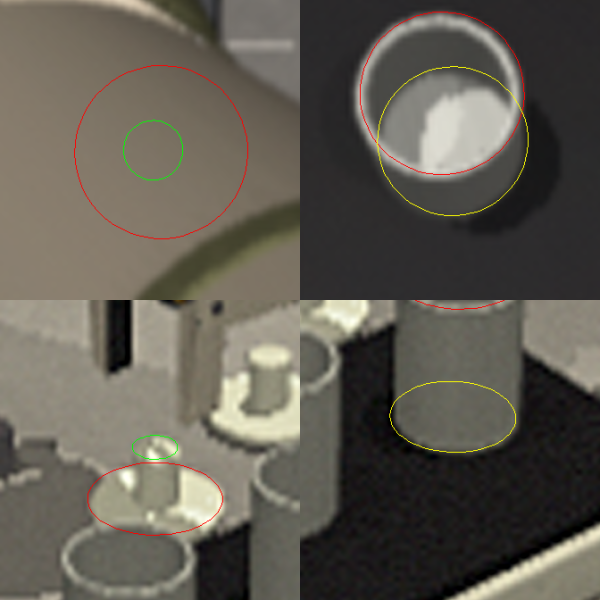

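```bash
cat >> h.py <<'E'
from scipy.optimize import minimize
def ringfit(im,x,y,z=.14):
    g=cv2.GaussianBlur(cv2.cvtColor(im,cv2.COLOR_BGR2GRAY).astype(np.float32),(0,0),.7)
    def f(p):
        s=lambda r:cv2.remap(g,*[a.astype(np.float32).reshape(1,-1) for a in pj("top",circ(p[0],p[1],z,r,120)).T],cv2.INTER_LINEAR)[0]
        return -np.mean(np.minimum(s(.0285)-s(.0325),80))
    best=min(((f((x+a,y+b)),a,b) for a in np.arange(-.005,.0051,.0005) for b in np.arange(-.005,.0051,.0005)))
    return np.array([x+best[1],y+best[2]]).round(4),round(best[0],1)
E
python3 -c "
from h import *
im=camera('top');cv2.imwrite('pics/top12.png',im)
for p in [(.667,.086),(.67,-.024),(.6714,-.1337)]: print(ringfit(im,*p))
plan(.4771,.1384,.014,0)"
```

```text
(array([0.666, 0.088]), np.float32(-78.9))
(array([ 0.669, -0.024]), np.float32(-79.2))
(array([ 0.6704, -0.1347]), np.float32(-78.8))
t 25.18 pos [0.4765 0.1386 0.0765] jaw -0.0 tilt 0.12 q7 -0.99 F [0.3 0.2 0.8] w 0.0602
tool delta mm [62.5 -0.3  0.5] rotx rad -0.0 (or 3.141 ) tool y axis world [0.    1.    0.001] z [ 1.    -0.     0.002]
```

>>> move_arm(rows=[{"delta_pos": [30,0,0],"rot": [0,0,0],"gripper": 60},{"delta_pos": [25,0,0],"rot": [0,0,0],"gripper": 60},{"delta_pos": [7,0,0],"rot": [0,0,0],"gripper": 60},{"delta_pos": [0,0,0],"rot": [0,0,0],"gripper": 60},{"delta_pos": [0,0,0],"rot": [0,0,0],"gripper": 18},{"delta_pos": [0,0,0],"rot": [0,0,0],"gripper": 18},{"delta_pos": [0,0,0],"rot": [0,0,0],"gripper": 18},{"delta_pos": [0,0,0],"rot": [0,0,0],"gripper": 18},{"delta_pos": [0,0,0],"rot": [0,0,0],"gripper": 18}])

```text
time_s: 26.3
position: [0.4758, 0.1385, 0.0136]
tcp_rot: [0.14, 1.57, 0.14]
force: [-0.7, 0.1, 4.1]
gripper_width: 0.0236
```

```bash
sed -i 's/np.minimum(s(.0285)-s(.0325),80)/s(.0285)-.5*s(.0325)-.5*s(.025)/' h.py; python3 -c "
from h import *
im=cv2.imread('pics/top12.png')
for p in [(.667,.086),(.67,-.024),(.6714,-.1337)]: print(ringfit(im,*p))
plan(.6668,.0872,.25,0)"
```

```text
(array([0.6655, 0.088 ]), np.float32(-51.2))
(array([ 0.669, -0.024]), np.float32(-51.1))
(array([ 0.6704, -0.1347]), np.float32(-51.3))
t 26.3 pos [0.4758 0.1385 0.0136] jaw -0.0 tilt 0.03 q7 -1.1 F [-0.7  0.1  4.1] w 0.0236
tool delta mm [-236.3  -51.2  191.1] rotx rad -0.0 (or 3.142 ) tool y axis world [0. 1. 0.] z [ 1. -0.  0.]
```

>>> move_arm(rows=[{"delta_pos": [-26,0,0],"rot": [0,0,0],"gripper": 18},{"delta_pos": [-50,0,0],"rot": [0,0,0],"gripper": 18},{"delta_pos": [-60,0,0],"rot": [0,0,0],"gripper": 18},{"delta_pos": [-50,0,0],"rot": [0,0,0],"gripper": 18},{"delta_pos": [0,-10.2,38.2],"rot": [0,0,0],"gripper": 18},{"delta_pos": [0,-10.2,38.2],"rot": [0,0,0],"gripper": 18},{"delta_pos": [0,-10.2,38.2],"rot": [0,0,0],"gripper": 18},{"delta_pos": [0,-10.2,38.2],"rot": [0,0,0],"gripper": 18},{"delta_pos": [0,-10.2,38.2],"rot": [0,0,0],"gripper": 18},{"delta_pos": [0,0,0],"rot": [0,0,0],"gripper": 18},{"delta_pos": [0,0,0],"rot": [0,0,0],"gripper": 18}])

```text
time_s: 27.68
position: [0.6654, 0.0878, 0.1988]
tcp_rot: [3.077, 1.569, 3.078]
force: [-0.3, 0.1, -1.3]
gripper_width: 0.0238
```

```bash
python3 -c "
from h import *
from ov import *
im={n:camera(n) for n in('top','scene')}
p=manip.sense()['position']
sheet(im,[(.6666,.086,beaker(.6663,.0877,.06)+cover(p[0],p[1],p[2]-.0136))],'pics/o13.png',w=45,s=6)
plan(.6666,.0877,.155,0)"
```

```text
t 27.77 pos [0.6653 0.0881 0.1994] jaw 0.1 tilt 0.05 q7 -0.6 F [ 0.4  0.  -0.7] w 0.0236
tool delta mm [44.4 -0.4  1.3] rotx rad 0.001 (or -3.14 ) tool y axis world [-0.001  1.    -0.   ] z [ 1.     0.001 -0.001]
```

View pics/o13.png

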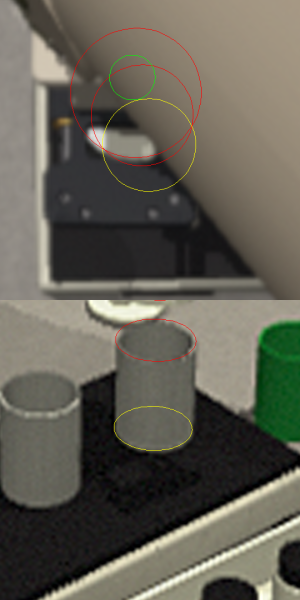

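>>> move_arm(rows=[{"delta_pos": [25,0,1],"rot": [0,0,0],"gripper": 18},{"delta_pos": [14,0,0],"rot": [0,0,0],"gripper": 18},{"delta_pos": [4,0,0],"rot": [0,0,0],"gripper": 18},{"delta_pos": [0,0,0],"rot": [0,0,0],"gripper": 18},{"delta_pos": [0,0,0],"rot": [0,0,0],"gripper": 18}])

```text
time_s: 28.4
position: [0.6679, 0.0876, 0.1571]
tcp_rot: [0.191, 1.57, 0.191]
force: [0.0, 0.6, -0.2]
gripper_width: 0.0238
```

```bash
python3 -c "
from h import *
from ov import *
im=camera('scene')
p=manip.sense()['position']
cv2.imwrite('pics/s14.png',crop(im,'scene',.6666,.086,.14,40,7,beaker(.6663,.0877,.06)+cover(p[0],p[1],p[2]-.0136)))
plan(.6666,.0877,.1486,0)"
```

```text
t 28.45 pos [0.6679 0.0876 0.1571] jaw 0.0 tilt 0.05 q7 -0.63 F [-0.4  0.5 -1.6] w 0.0235
tool delta mm [ 8.5  0.1 -1.3] rotx rad 0.0 (or -3.142 ) tool y axis world [-0.  1.  0.] z [1.    0.    0.001]
```

View pics/s14.png

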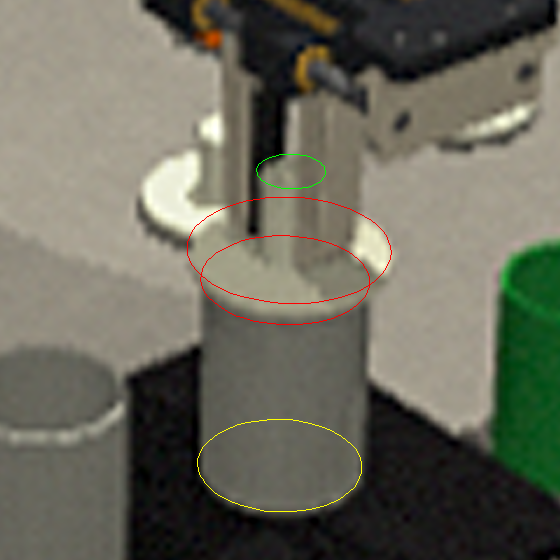

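>>> move_arm(rows=[{"delta_pos": [3,0,-1],"rot": [0,0,0],"gripper": 18},{"delta_pos": [2,0,0],"rot": [0,0,0],"gripper": 18},{"delta_pos": [1.5,0,0],"rot": [0,0,0],"gripper": 18},{"delta_pos": [1,0,0],"rot": [0,0,0],"gripper": 18},{"delta_pos": [0,0,0],"rot": [0,0,0],"gripper": 18}])

```text
time_s: 29.08
position: [0.6665, 0.0875, 0.1488]
tcp_rot: [-3.08, 1.571, -3.08]
force: [-0.4, -0.3, -1.0]
gripper_width: 0.0233
```

>>> move_arm(rows=[{"delta_pos": [0.7,0,0],"rot": [0,0,0],"gripper": 18},{"delta_pos": [0.7,0,0],"rot": [0,0,0],"gripper": 18},{"delta_pos": [0,0,0],"rot": [0,0,0],"gripper": 18}])

```text
time_s: 29.45
position: [0.6667, 0.0876, 0.1487]
tcp_rot: [-0.304, 1.57, -0.304]
force: [-2.1, -1.1, 8.7]
gripper_width: 0.0237
```

Seated contact at 0.1487 as predicted. Release.

>>> move_arm(rows=[{"delta_pos": [-0.8,0,0],"rot": [0,0,0],"gripper": 30},{"delta_pos": [0,0,0],"rot": [0,0,0],"gripper": 45},{"delta_pos": [0,0,0],"rot": [0,0,0],"gripper": 60},{"delta_pos": [0,0,0],"rot": [0,0,0],"gripper": 60},{"delta_pos": [-20,0,0],"rot": [0,0,0],"gripper": 60},{"delta_pos": [-40,0,0],"rot": [0,0,0],"gripper": 60},{"delta_pos": [-20,0,-40],"rot": [0,0,0],"gripper": 60},{"delta_pos": [0,0,-50],"rot": [0,0,0],"gripper": 60},{"delta_pos": [0,20,-50],"rot": [0,0,0],"gripper": 60},{"delta_pos": [0,0,0],"rot": [0,0,0],"gripper": 60}])

```text
time_s: 30.7
position: [0.5237, 0.1089, 0.2302]
tcp_rot: [-0.765, 1.57, -0.761]
force: [0.7, -0.3, 0.1]
gripper_width: 0.0598
```

```bash
python3 -c "
from h import *
from ov import *
im={n:camera(n) for n in('top','scene')}
cv2.imwrite('pics/top15.png',im['top']);cv2.imwrite('pics/scene15.png',im['scene'])
cv2.imwrite('pics/s15.png',crop(im['scene'],'scene',.667,.03,.12,50,6))
plan(.434,.2492,.2,0)"
```

```text
t 30.8 pos [0.5273 0.1076 0.2298] jaw 0.0 tilt 0.14 q7 -0.68 F [ 0.4 -0.1 -0.6] w 0.0595
tool delta mm [ 29.5 141.6 -93.3] rotx rad 0.001 (or -3.141 ) tool y axis world [-0.001  1.    -0.   ] z [1.    0.001 0.002]
```

View pics/s15.png

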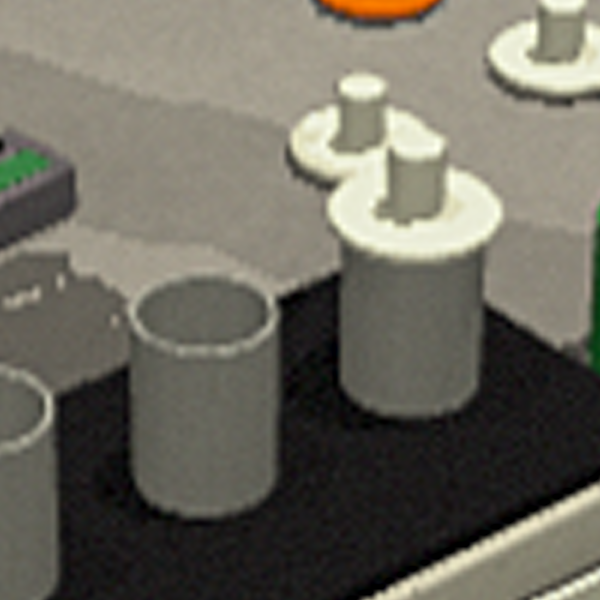

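View pics/top15.png

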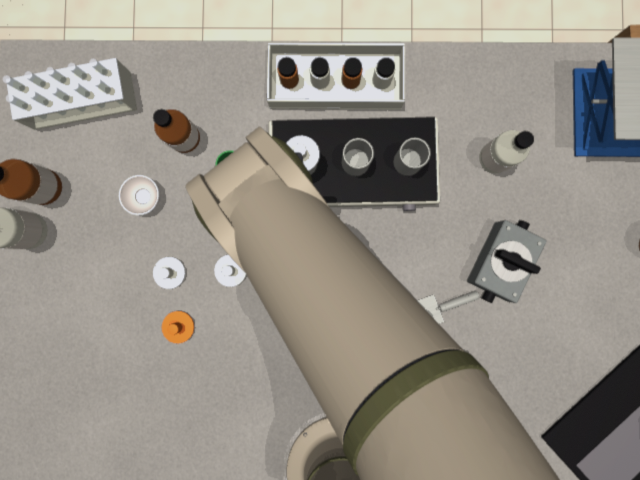

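>>> move_arm(rows=[{"delta_pos": [0,35.2,-23],"rot": [0,0,0],"gripper": 60},{"delta_pos": [0,35.2,-23],"rot": [0,0,0],"gripper": 60},{"delta_pos": [0,35.2,-23],"rot": [0,0,0],"gripper": 60},{"delta_pos": [0,35.2,-23],"rot": [0,0,0],"gripper": 60},{"delta_pos": [50,0,0],"rot": [0,0,0],"gripper": 60},{"delta_pos": [50,0,0],"rot": [0,0,0],"gripper": 60},{"delta_pos": [50,0,0],"rot": [0,0,0],"gripper": 60},{"delta_pos": [0,0,0],"rot": [0,0,0],"gripper": 60},{"delta_pos": [0,0,0],"rot": [0,0,0],"gripper": 60}])

```text
time_s: 31.92
position: [0.4357, 0.249, 0.0794]
tcp_rot: [0.545, 1.57, 0.545]
force: [0.5, -0.5, 0.6]
gripper_width: 0.0597
```

```bash
python3 -c "
from h import *
from ov import *
im={n:camera(n) for n in('top','scene')}
sheet(im,[(.434,.2492,cover(.434,.2492)),(.6667,.086,beaker(.6667,.0877,.06)+cover(.6667,.0877,.135))],'pics/o16.png',w=28,s=6)
for p in [(.67,-.024),(.6714,-.1337)]: print(ringfit(im['top'],*p))
plan(.434,.2492,.014,0)"
```

```text
(array([ 0.669, -0.024]), np.float32(-51.2))
(array([ 0.6704, -0.1347]), np.float32(-51.4))
t 32.02 pos [0.4359 0.2489 0.0801] jaw -0.0 tilt 0.17 q7 -1.26 F [-0.1 -0.2  0. ] w 0.0598
tool delta mm [66.1  0.2 -2.1] rotx rad -0.001 (or 3.141 ) tool y axis world [0.001 1.    0.001] z [ 1.    -0.001  0.003]
```

View pics/o16.png

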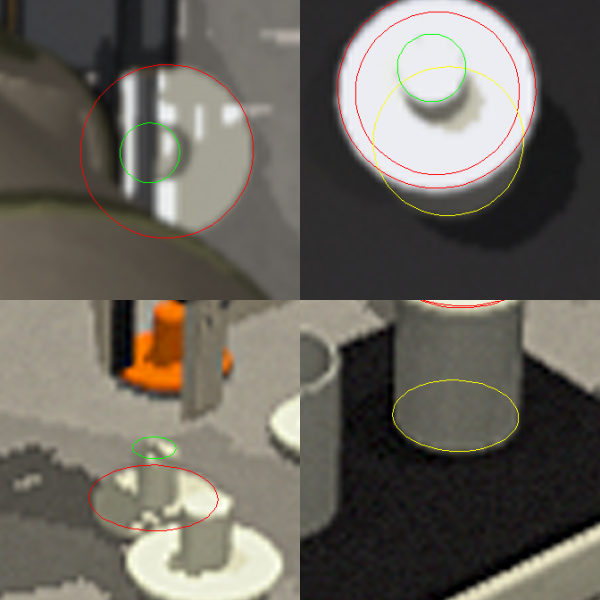

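>>> move_arm(rows=[{"delta_pos": [30,0,-2],"rot": [0,0,0],"gripper": 60},{"delta_pos": [25,0,0],"rot": [0,0,0],"gripper": 60},{"delta_pos": [10.5,0,0],"rot": [0,0,0],"gripper": 60},{"delta_pos": [0,0,0],"rot": [0,0,0],"gripper": 60},{"delta_pos": [0,0,0],"rot": [0,0,0],"gripper": 18},{"delta_pos": [0,0,0],"rot": [0,0,0],"gripper": 18},{"delta_pos": [0,0,0],"rot": [0,0,0],"gripper": 18},{"delta_pos": [0,0,0],"rot": [0,0,0],"gripper": 18},{"delta_pos": [0,0,0],"rot": [0,0,0],"gripper": 18}])

```text
time_s: 33.15
position: [0.4329, 0.2483, 0.013]
tcp_rot: [0.311, 1.57, 0.311]
force: [1.3, -0.7, 4.6]
gripper_width: 0.0236
```

```bash
python3 -c "
from h import *
plan(.6697,-.0243,.25,0)"
```

```text
t 33.15 pos [0.4329 0.2483 0.013 ] jaw -0.0 tilt 0.03 q7 -1.39 F [ 1.3 -0.7  4.6] w 0.0236
tool delta mm [-236.9 -272.5  237. ] rotx rad -0.0 (or 3.141 ) tool y axis world [0. 1. 0.] z [ 1.    -0.     0.001]
```

>>> move_arm(rows=[{"delta_pos": [-25,0,0],"rot": [0,0,0],"gripper": 18},{"delta_pos": [-50,0,0],"rot": [0,0,0],"gripper": 18},{"delta_pos": [-60,0,0],"rot": [0,0,0],"gripper": 18},{"delta_pos": [-60,0,0],"rot": [0,0,0],"gripper": 18},{"delta_pos": [-20,-39,33.8],"rot": [0,0,0],"gripper": 18},{"delta_pos": [0,-39,33.8],"rot": [0,0,0],"gripper": 18},{"delta_pos": [0,-39,33.8],"rot": [0,0,0],"gripper": 18},{"delta_pos": [0,-39,33.8],"rot": [0,0,0],"gripper": 18},{"delta_pos": [0,-39,33.8],"rot": [0,0,0],"gripper": 18},{"delta_pos": [0,-39,33.8],"rot": [0,0,0],"gripper": 18},{"delta_pos": [0,-39.3,34.2],"rot": [0,0,0],"gripper": 18},{"delta_pos": [0,0,0],"rot": [0,0,0],"gripper": 18}])

```text
time_s: 34.65
position: [0.671, -0.0299, 0.2262]
tcp_rot: [-2.332, 1.569, -2.339]
force: [0.5, 1.2, -0.7]
gripper_width: 0.0235
```

```bash
python3 -c "
from h import *
im=camera('scene');cv2.imwrite('pics/s17.png',crop(im,'scene',.667,-.03,.14,50,6))
plan(.6697,-.025,.155,0)"
```

```text
t 34.7 pos [ 0.6696 -0.027   0.2265] jaw -0.2 tilt 0.11 q7 -0.43 F [-1.4  1.3 -1.3] w 0.0239
tool delta mm [71.5  2.   0.2] rotx rad -0.003 (or 3.138 ) tool y axis world [0.003 1.    0.   ] z [ 1.    -0.003 -0.002]
```

View pics/s17.png

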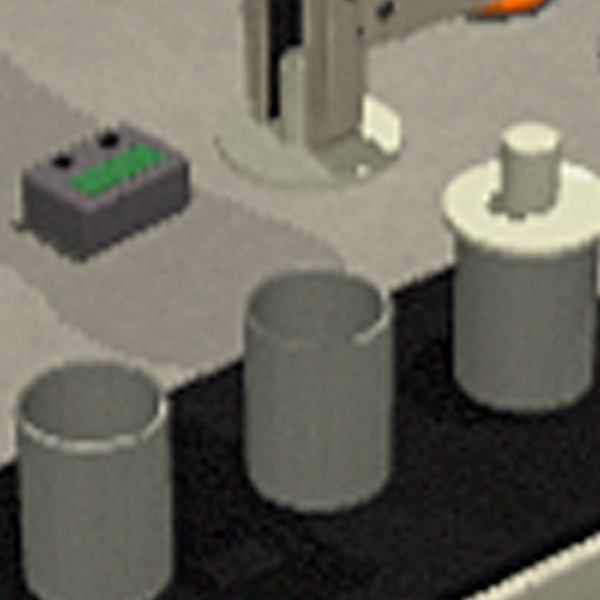

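>>> move_arm(rows=[{"delta_pos": [35,0,0],"rot": [0,0,0],"gripper": 18},{"delta_pos": [25,0,0],"rot": [0,0,0],"gripper": 18},{"delta_pos": [8,0,0],"rot": [0,0,0],"gripper": 18},{"delta_pos": [0,0,0],"rot": [0,0,0],"gripper": 18},{"delta_pos": [0,0,0],"rot": [0,0,0],"gripper": 18}])

```text
time_s: 35.33
position: [0.67, -0.0245, 0.161]
tcp_rot: [0.088, 1.569, 0.088]
force: [-0.1, 0.4, -0.1]
gripper_width: 0.0236
```

```bash
python3 -c "
from h import *
im=camera('scene');cv2.imwrite('pics/s18.png',crop(im,'scene',.667,-.03,.14,40,7))
plan(.6697,-.025,.148,0)"
```

```text
t 35.38 pos [ 0.67   -0.0247  0.161 ] jaw 0.0 tilt 0.09 q7 -0.49 F [ 0.8 -0.5 -1.6] w 0.0233
tool delta mm [13.  -0.3 -0.4] rotx rad 0.0 (or -3.141 ) tool y axis world [-0.  1.  0.] z [1.    0.    0.002]
```

View pics/s18.png

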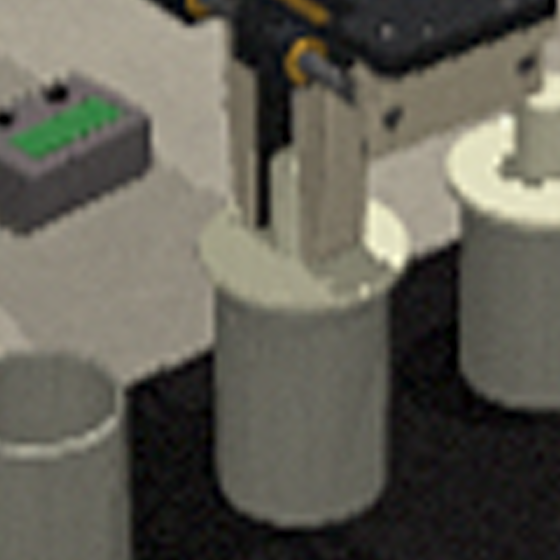

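Cover sits centred over the middle beaker (disc 200–410, beaker 213–388). Lower.

>>> move_arm(rows=[{"delta_pos": [4,0,0],"rot": [0,0,0],"gripper": 18},{"delta_pos": [4,0,0],"rot": [0,0,0],"gripper": 18},{"delta_pos": [2.5,0,0],"rot": [0,0,0],"gripper": 18},{"delta_pos": [1.5,0,0],"rot": [0,0,0],"gripper": 18},{"delta_pos": [0.8,0,0],"rot": [0,0,0],"gripper": 18},{"delta_pos": [0,0,0],"rot": [0,0,0],"gripper": 18}])

```text
time_s: 36.12
position: [0.6696, -0.0251, 0.1481]
tcp_rot: [-0.903, 1.57, -0.904]
force: [-4.1, -0.1, 8.9]
gripper_width: 0.0236
```

Contact at seat height (0.148). Release, head for cover 3.

>>> move_arm(rows=[{"delta_pos": [-0.8,0,0],"rot": [0,0,0],"gripper": 30},{"delta_pos": [0,0,0],"rot": [0,0,0],"gripper": 45},{"delta_pos": [0,0,0],"rot": [0,0,0],"gripper": 60},{"delta_pos": [0,0,0],"rot": [0,0,0],"gripper": 60},{"delta_pos": [-20,0,0],"rot": [0,0,0],"gripper": 60},{"delta_pos": [-40,0,0],"rot": [0,0,0],"gripper": 60},{"delta_pos": [-20,0,-30],"rot": [0,0,0],"gripper": 60},{"delta_pos": [0,0,-50],"rot": [0,0,0],"gripper": 60},{"delta_pos": [0,45,-40],"rot": [0,0,0],"gripper": 60},{"delta_pos": [0,50,0],"rot": [0,0,0],"gripper": 60},{"delta_pos": [0,50,0],"rot": [0,0,0],"gripper": 60},{"delta_pos": [0,0,0],"rot": [0,0,0],"gripper": 60}])

```text
time_s: 37.62
position: [0.5494, 0.1249, 0.2297]
tcp_rot: [0.789, 1.567, 0.796]
force: [-0.2, -1.0, 0.3]
gripper_width: 0.0598
```

```bash
python3 -c "
from h import *
im={n:camera(n) for n in('top','scene')}
cv2.imwrite('pics/top19.png',im['top'])
cv2.imwrite('pics/s19.png',im['scene'])
for p in [(.6714,-.1337)]: print(ringfit(im['top'],*p))
plan(.4278,.3866,.2,0)"
```

```text
(array([ 0.6704, -0.1347]), np.float32(-47.3))
t 37.73 pos [0.5497 0.1203 0.2287] jaw 0.1 tilt 0.05 q7 -0.72 F [-0.7 -1.2  0.1] w 0.0601
tool delta mm [  28.5  266.5 -121.5] rotx rad 0.001 (or -3.14 ) tool y axis world [-0.001  1.    -0.   ] z [1.    0.001 0.001]
```

View pics/top19.png

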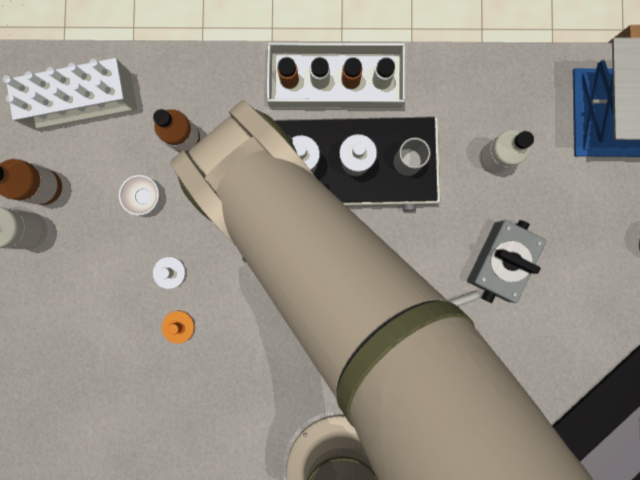

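View pics/s19.png

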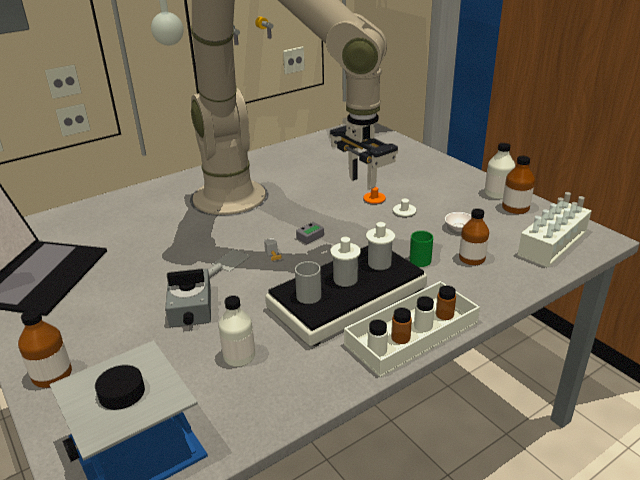

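>>> move_arm(rows=[{"delta_pos": [0,38,-17.4],"rot": [0,0,0],"gripper": 60},{"delta_pos": [0,38,-17.4],"rot": [0,0,0],"gripper": 60},{"delta_pos": [0,38,-17.4],"rot": [0,0,0],"gripper": 60},{"delta_pos": [0,38,-17.4],"rot": [0,0,0],"gripper": 60},{"delta_pos": [0,38,-17.4],"rot": [0,0,0],"gripper": 60},{"delta_pos": [0,38,-17.4],"rot": [0,0,0],"gripper": 60},{"delta_pos": [0,38,-17.4],"rot": [0,0,0],"gripper": 60},{"delta_pos": [0,0,0],"rot": [0,0,0],"gripper": 60},{"delta_pos": [0,0,0],"rot": [0,0,0],"gripper": 60}])

```text
time_s: 38.85
position: [0.4288, 0.3843, 0.2278]
tcp_rot: [-1.368, 1.57, -1.37]
force: [0.7, -0.7, 0.1]
gripper_width: 0.0601
```

```bash
python3 -c "
from h import *
from ov import *
im={n:camera(n) for n in('top','scene')}
sheet(im,[(.4278,.3866,cover(.4278,.3866)),(.6704,-.1347,beaker(.6704,-.1347,.06))],'pics/o20.png',w=40,s=5)
for p in [(.6714,-.1337)]: print(ringfit(im['top'],*p))
plan(.4278,.3866,.014,0)"
```

```text
(array([ 0.6704, -0.1347]), np.float32(-49.1))
t 38.95 pos [0.429  0.384  0.2278] jaw -0.2 tilt 0.07 q7 -1.24 F [-0.3 -1.  -1.7] w 0.0602
tool delta mm [213.8   2.8  -1.3] rotx rad -0.003 (or 3.139 ) tool y axis world [ 0.003  1.    -0.001] z [ 1.    -0.003  0.   ]
```

View pics/o20.png

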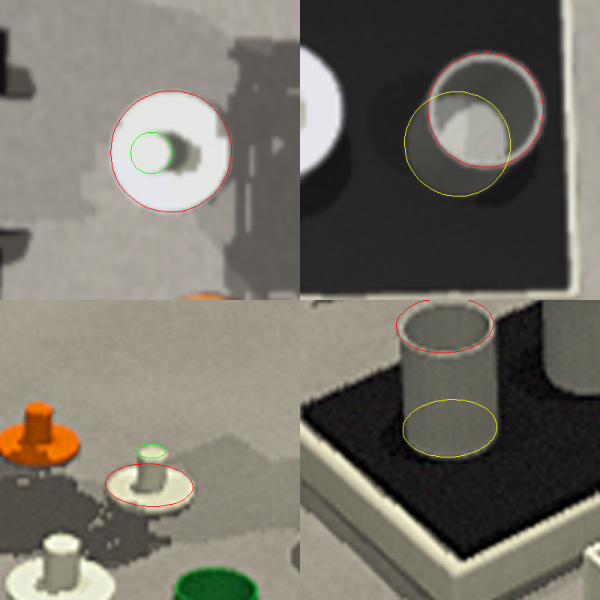

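>>> move_arm(rows=[{"delta_pos": [50,2.6,-1],"rot": [0,0,0],"gripper": 60},{"delta_pos": [55,0,0],"rot": [0,0,0],"gripper": 60},{"delta_pos": [50,0,0],"rot": [0,0,0],"gripper": 60},{"delta_pos": [35,0,0],"rot": [0,0,0],"gripper": 60},{"delta_pos": [15,0,0],"rot": [0,0,0],"gripper": 60},{"delta_pos": [8,0,0],"rot": [0,0,0],"gripper": 60},{"delta_pos": [0,0,0],"rot": [0,0,0],"gripper": 60},{"delta_pos": [0,0,0],"rot": [0,0,0],"gripper": 18},{"delta_pos": [0,0,0],"rot": [0,0,0],"gripper": 18},{"delta_pos": [0,0,0],"rot": [0,0,0],"gripper": 18},{"delta_pos": [0,0,0],"rot": [0,0,0],"gripper": 18},{"delta_pos": [0,0,0],"rot": [0,0,0],"gripper": 18}])

```text
time_s: 40.45
position: [0.427, 0.3886, 0.015]
tcp_rot: [0.326, 1.57, 0.326]
force: [0.8, -0.3, 2.7]
gripper_width: 0.0236
```

```bash
python3 -c "
from h import *
plan(.6712,-.1345,.25,0)"
```

```text
t 40.45 pos [0.427  0.3886 0.015 ] jaw -0.0 tilt 0.03 q7 -1.52 F [ 0.8 -0.3  2.7] w 0.0236
tool delta mm [-234.9 -523.1  244.3] rotx rad -0.0 (or 3.142 ) tool y axis world [0. 1. 0.] z [ 1. -0.  0.]
```

>>> move_arm(rows=[{"delta_pos": [-25,0,0],"rot": [0,0,0],"gripper": 18},{"delta_pos": [-50,0,0],"rot": [0,0,0],"gripper": 18},{"delta_pos": [-60,0,0],"rot": [0,0,0],"gripper": 18},{"delta_pos": [-60,0,0],"rot": [0,0,0],"gripper": 18},{"delta_pos": [-35,-30,14],"rot": [0,0,0],"gripper": 18},{"delta_pos": [0,-40,18.7],"rot": [0,0,0],"gripper": 18},{"delta_pos": [0,-40,18.7],"rot": [0,0,0],"gripper": 18},{"delta_pos": [0,-40,18.7],"rot": [0,0,0],"gripper": 18},{"delta_pos": [0,-40,18.7],"rot": [0,0,0],"gripper": 18},{"delta_pos": [0,-40,18.7],"rot": [0,0,0],"gripper": 18},{"delta_pos": [0,-40,18.7],"rot": [0,0,0],"gripper": 18},{"delta_pos": [0,0,0],"rot": [0,0,0],"gripper": 18}])

```text
time_s: 41.95
position: [0.5539, 0.1144, 0.244]
tcp_rot: [-2.146, 1.569, -2.152]
force: [-0.5, -0.0, -0.9]
gripper_width: 0.0235
```

```bash
python3 -c "
from h import *
plan(.6712,-.1327,.25,0)"
```

```text
t 41.95 pos [0.5539 0.1144 0.244 ] jaw -0.3 tilt 0.12 q7 -0.7 F [-0.5 -0.  -0.9] w 0.0235
tool delta mm [  -5.7 -246.4  118.7] rotx rad -0.006 (or 3.136 ) tool y axis world [ 0.006  1.    -0.002] z [ 1.    -0.006 -0.001]
```

>>> move_arm(rows=[{"delta_pos": [0,-41.5,19.7],"rot": [0,0,0],"gripper": 18},{"delta_pos": [0,-41.5,19.7],"rot": [0,0,0],"gripper": 18},{"delta_pos": [0,-41.5,19.7],"rot": [0,0,0],"gripper": 18},{"delta_pos": [0,-41.5,19.7],"rot": [0,0,0],"gripper": 18},{"delta_pos": [0,-41.5,19.7],"rot": [0,0,0],"gripper": 18},{"delta_pos": [0,-41.5,19.7],"rot": [0,0,0],"gripper": 18},{"delta_pos": [0,0,0],"rot": [0,0,0],"gripper": 18},{"delta_pos": [25,0,0],"rot": [0,0,0],"gripper": 18},{"delta_pos": [25,0,0],"rot": [0,0,0],"gripper": 18},{"delta_pos": [0,0,0],"rot": [0,0,0],"gripper": 18},{"delta_pos": [0,0,0],"rot": [0,0,0],"gripper": 18}])

```text
time_s: 43.32
position: [0.6715, -0.1291, 0.1957]
tcp_rot: [0.575, 1.57, 0.577]
force: [0.0, -0.3, -0.7]
gripper_width: 0.0233
```

```bash
python3 -c "
from h import *
plan(.6712,-.1327,.161,0)"
```

```text
t 43.33 pos [ 0.6715 -0.1291  0.1957] jaw 0.1 tilt 0.05 q7 -0.3 F [ 0.  -0.3 -0.7] w 0.0233
tool delta mm [34.7 -3.6 -0.3] rotx rad 0.001 (or -3.14 ) tool y axis world [-0.001  1.     0.   ] z [1.    0.001 0.001]
```

>>> move_arm(rows=[{"delta_pos": [15,-3.5,0],"rot": [0,0,0],"gripper": 18},{"delta_pos": [15,0,0],"rot": [0,0,0],"gripper": 18},{"delta_pos": [4,0,0],"rot": [0,0,0],"gripper": 18},{"delta_pos": [0,0,0],"rot": [0,0,0],"gripper": 18},{"delta_pos": [0,0,0],"rot": [0,0,0],"gripper": 18}])

```text
time_s: 43.95
position: [0.6715, -0.1338, 0.1611]
tcp_rot: [0.214, 1.57, 0.214]
force: [-0.6, -0.2, -1.1]
gripper_width: 0.0235
```

```bash
python3 -c "
from h import *
im=camera('scene');cv2.imwrite('pics/s21.png',crop(im,'scene',.667,-.13,.14,40,7))
plan(.6712,-.1327,.150,0)"
```

```text
t 44.0 pos [ 0.6715 -0.1339  0.1612] jaw 0.0 tilt 0.04 q7 -0.32 F [-0.4  0.2 -1.4] w 0.0236
tool delta mm [11.2  1.2 -0.3] rotx rad 0.0 (or -3.142 ) tool y axis world [-0.  1.  0.] z [1.    0.    0.001]
```

View pics/s21.png

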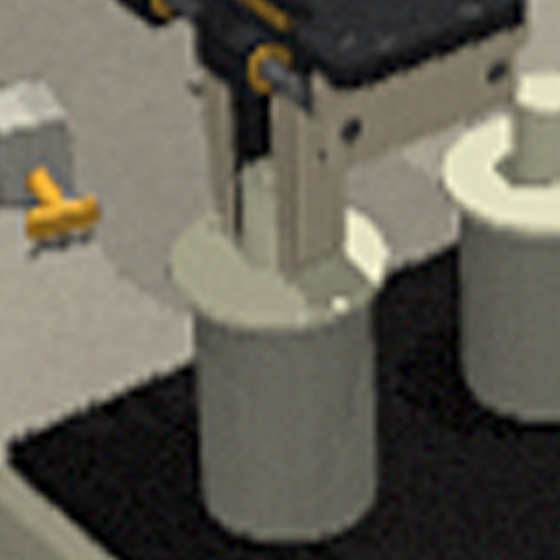

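>>> move_arm(rows=[{"delta_pos": [2,1.5,0],"rot": [0,0,0],"gripper": 18},{"delta_pos": [4,0,0],"rot": [0,0,0],"gripper": 18},{"delta_pos": [3,0,0],"rot": [0,0,0],"gripper": 18},{"delta_pos": [1.5,0,0],"rot": [0,0,0],"gripper": 18},{"delta_pos": [1,0,0],"rot": [0,0,0],"gripper": 18},{"delta_pos": [0,0,0],"rot": [0,0,0],"gripper": 18}])

```text
time_s: 44.75
position: [0.6712, -0.1325, 0.1501]
tcp_rot: [-1.123, 1.57, -1.123]
force: [-2.9, 0.1, 6.3]
gripper_width: 0.0238
```

Seated contact. Release and back off toward the isolator.

>>> move_arm(rows=[{"delta_pos": [-0.8,0,0],"rot": [0,0,0],"gripper": 30},{"delta_pos": [0,0,0],"rot": [0,0,0],"gripper": 45},{"delta_pos": [0,0,0],"rot": [0,0,0],"gripper": 60},{"delta_pos": [0,0,0],"rot": [0,0,0],"gripper": 60},{"delta_pos": [-20,0,0],"rot": [0,0,0],"gripper": 60},{"delta_pos": [-40,0,0],"rot": [0,0,0],"gripper": 60},{"delta_pos": [-10,-30,-30],"rot": [0,0,0],"gripper": 60},{"delta_pos": [0,-46,-45],"rot": [0,0,0],"gripper": 60},{"delta_pos": [0,-46,-45],"rot": [0,0,0],"gripper": 60},{"delta_pos": [0,-46,-45],"rot": [0,0,0],"gripper": 60},{"delta_pos": [0,-46,-45],"rot": [0,0,0],"gripper": 60},{"delta_pos": [0,0,0],"rot": [0,0,0],"gripper": 60}])

```text
time_s: 46.25
position: [0.4623, -0.346, 0.2209]
tcp_rot: [-2.247, 1.568, -2.256]
force: [0.4, 0.6, 1.6]
gripper_width: 0.06
```

```bash
python3 -c "
from h import *
im={n:camera(n) for n in('top','scene')}
cv2.imwrite('pics/top22.png',im['top']);cv2.imwrite('pics/s22.png',crop(im['scene'],'scene',.667,-.025,.12,60,5))
plan(.461,-.351,.081,-26)"
```

```text
t 46.35 pos [ 0.4665 -0.3417  0.2214] jaw -0.1 tilt 0.1 q7 0.12 F [0.8 0.5 1. ] w 0.0598
tool delta mm [140.4  -9.2  -5.7] rotx rad 0.452 (or -2.689 ) tool y axis world [ 0.002  1.    -0.001] z [ 1.    -0.002  0.001]
```

View pics/top22.png

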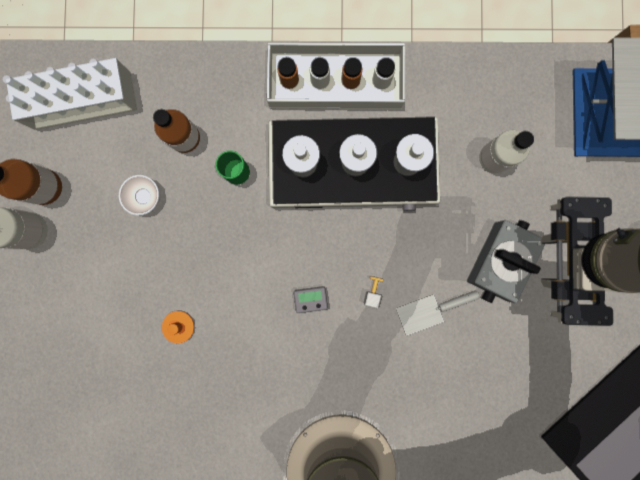

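View pics/s22.png

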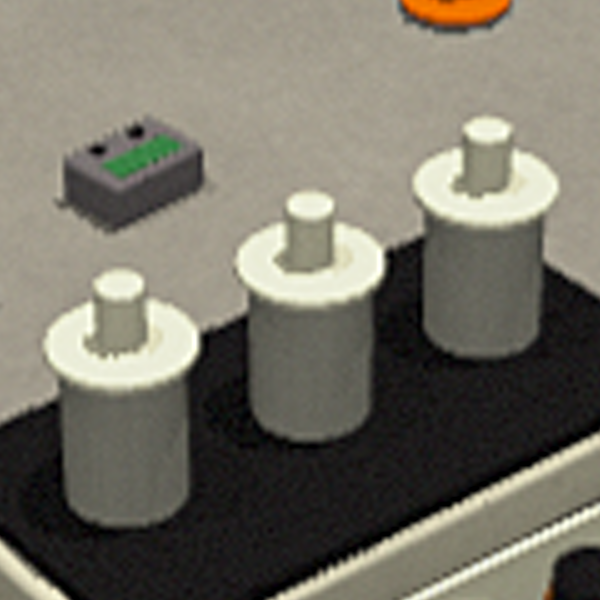

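>>> move_arm(rows=[{"delta_pos": [0,0,0],"rot": [0.15,0,0],"gripper": 60},{"delta_pos": [0,0,0],"rot": [0.15,0,0],"gripper": 60},{"delta_pos": [0,0,0],"rot": [0.15,0,0],"gripper": 60},{"delta_pos": [0,0,0],"rot": [0,0,0],"gripper": 60},{"delta_pos": [0,0,0],"rot": [0,0,0],"gripper": 60}])

```text
time_s: 46.98
position: [0.4674, -0.3401, 0.2205]
tcp_rot: [0.307, 1.57, -0.138]
force: [0.4, -0.2, 0.2]
gripper_width: 0.06
```

```bash
python3 -c "
from h import *
plan(.461,-.351,.081,-26)"
```

```text
t 46.98 pos [ 0.4674 -0.3401  0.2205] jaw -25.5 tilt 0.03 q7 -0.25 F [ 0.4 -0.2  0.2] w 0.06
tool delta mm [139.5 -12.6  -1.2] rotx rad 0.009 (or -3.132 ) tool y axis world [0.43  0.903 0.   ] z [ 0.903 -0.43   0.001]
```

>>> move_arm(rows=[{"delta_pos": [30,-12.6,-1],"rot": [0,0,0],"gripper": 60},{"delta_pos": [40,0,0],"rot": [0,0,0],"gripper": 60},{"delta_pos": [40,0,0],"rot": [0,0,0],"gripper": 60},{"delta_pos": [29,0,0],"rot": [0,0,0],"gripper": 60},{"delta_pos": [0,0,0],"rot": [0,0,0],"gripper": 60},{"delta_pos": [0,0,0],"rot": [0,0,0],"gripper": 10},{"delta_pos": [0,0,0],"rot": [0,0,0],"gripper": 10},{"delta_pos": [0,0,0],"rot": [0,0,0],"gripper": 10},{"delta_pos": [0,0,0],"rot": [0,0,0],"gripper": 10},{"delta_pos": [0,0,0],"rot": [0,0,0],"gripper": 10}], newtons=15)

```text
time_s: 48.22
position: [0.4614, -0.3528, 0.0815]
tcp_rot: [0.068, 1.568, -0.382]
force: [-1.2, 0.4, -1.5]
gripper_width: 0.0159
```

>>> move_arm(rows=[{"delta_pos": [0,0,0],"rot": [0.133,0,0],"gripper": 10},{"delta_pos": [0,0,0],"rot": [0.133,0,0],"gripper": 10},{"delta_pos": [0,0,0],"rot": [0.133,0,0],"gripper": 10},{"delta_pos": [0,0,0],"rot": [0.133,0,0],"gripper": 10},{"delta_pos": [0,0,0],"rot": [0.133,0,0],"gripper": 10},{"delta_pos": [0,0,0],"rot": [0.133,0,0],"gripper": 10},{"delta_pos": [0,0,0],"rot": [0.133,0,0],"gripper": 10},{"delta_pos": [0,0,0],"rot": [0.133,0,0],"gripper": 10},{"delta_pos": [0,0,0],"rot": [0.133,0,0],"gripper": 10},{"delta_pos": [0,0,0],"rot": [0.133,0,0],"gripper": 10},{"delta_pos": [0,0,0],"rot": [0.133,0,0],"gripper": 10},{"delta_pos": [0,0,0],"rot": [0.133,0,0],"gripper": 10}])

```text
time_s: 49.72
position: [0.4609, -0.3517, 0.0815]
tcp_rot: [2.075, 1.57, 0.026]
force: [-0.3, 2.3, 3.1]
gripper_width: 0.016
```

```bash
python3 -c "
from h import *
plan(.461,-.351,.081,64)"
```

```text
t 49.73 pos [ 0.4609 -0.3517  0.0815] jaw -117.4 tilt 0.07 q7 -1.5 F [-0.3  2.3  3.1] w 0.016
tool delta mm [ 0.5 -0.2 -0.7] rotx rad -0.025 (or 3.117 ) tool y axis world [ 0.888 -0.461  0.001] z [-0.461 -0.888 -0.001]
```

Past the stop (-117.4° against -115.4° at start). Open and clear.

>>> move_arm(rows=[{"delta_pos": [0,0,0],"rot": [-0.02,0,0],"gripper": 30},{"delta_pos": [0,0,0],"rot": [0,0,0],"gripper": 50},{"delta_pos": [0,0,0],"rot": [0,0,0],"gripper": 60},{"delta_pos": [0,0,0],"rot": [0,0,0],"gripper": 60},{"delta_pos": [-30,0,0],"rot": [0,0,0],"gripper": 60},{"delta_pos": [-50,0,0],"rot": [0,0,0],"gripper": 60},{"delta_pos": [-50,0,0],"rot": [0,0,0],"gripper": 60},{"delta_pos": [-10,-30,40],"rot": [0,0,0],"gripper": 60},{"delta_pos": [0,-30,40],"rot": [0,0,0],"gripper": 60},{"delta_pos": [0,-30,40],"rot": [0,0,0],"gripper": 60},{"delta_pos": [0,0,0],"rot": [0,0,0],"gripper": 60}])

```text
time_s: 51.1
position: [0.3223, -0.4222, 0.2214]
tcp_rot: [-0.653, 1.569, -2.685]
force: [0.7, 0.4, 0.4]
gripper_width: 0.06
```

```bash
python3 -c "
from h import *
from ov import *
im={n:camera(n) for n in('top','scene')}
cv2.imwrite('pics/top23.png',im['top']);cv2.imwrite('pics/s23.png',im['scene'])
i0=cv2.imread('pics/top0.png')
cv2.imwrite('pics/iso.png',np.hstack([crop(i,'top',.461,-.351,.08,40,5) for i in(i0,im['top'])]))
print(manip.sense()['position'],manip.sense()['time_s'])"
```

```text
[ 0.32625307 -0.42046269  0.22125064] 51.2
```

View pics/top23.png

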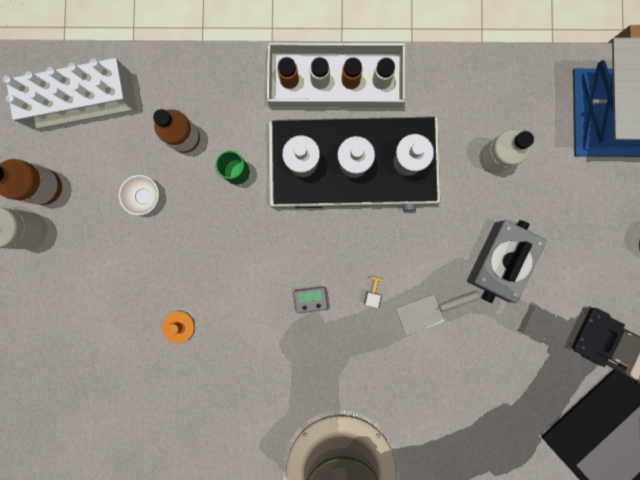

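View pics/iso.png

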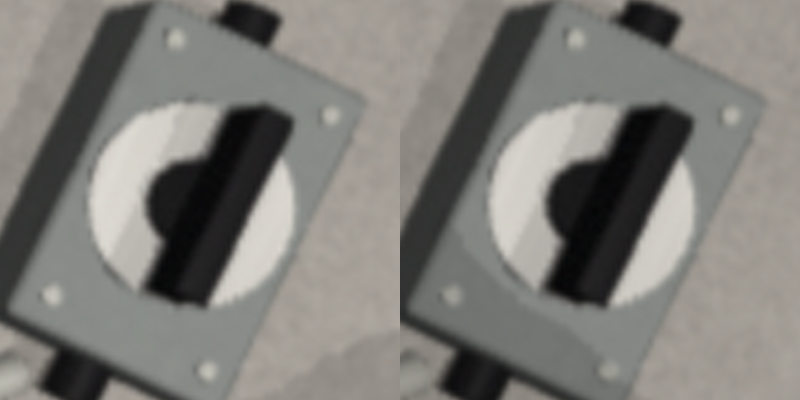

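View pics/s23.png

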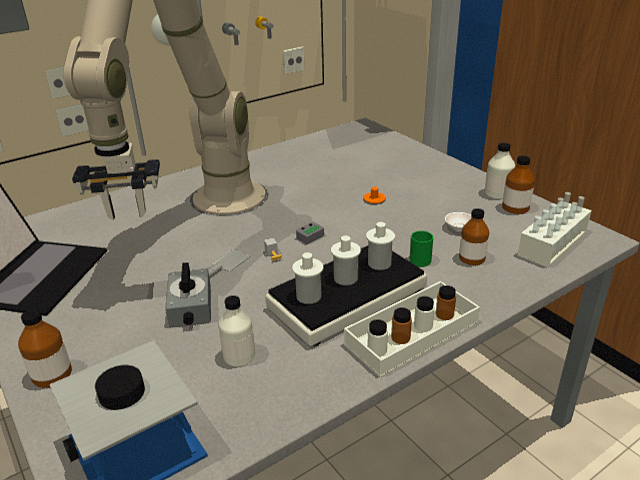

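```bash
python3 -c "
from h import *
from ov import *
a=cv2.imread('pics/top22.png');b=cv2.imread('pics/top23.png')
cv2.imwrite('pics/m.png',np.hstack([crop(i,'top',.67,-.024,.14,28,7,[(circ(.669,-.0245,.145,.036),(0,0,255)),(circ(.669,-.0245,.177,.012),(0,255,0))]) for i in(a,b)]))
c=cv2.imread('pics/s23.png')
cv2.imwrite('pics/m2.png',crop(c,'scene',.67,-.024,.12,45,6))
d=cv2.absdiff(a,b);cv2.imwrite('pics/d.png',d*3)"
```

```text
(no output)
```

View pics/m.png

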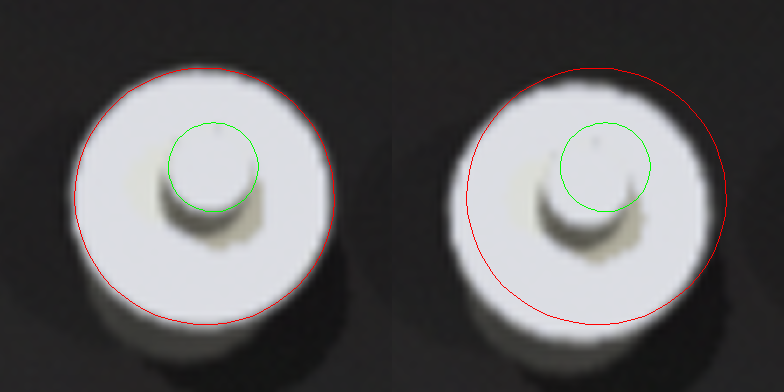

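View pics/m2.png

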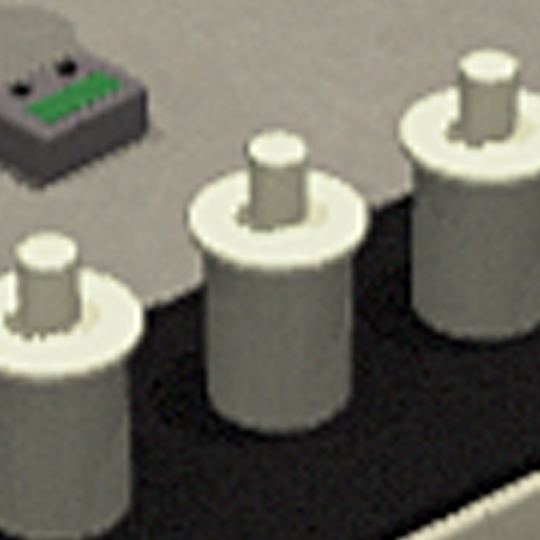

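>>> move_arm(rows=[{"delta_pos": [0,0,0],"rot": [0,0,0],"gripper": 60},{"delta_pos": [0,0,0],"rot": [0,0,0],"gripper": 60},{"delta_pos": [0,0,0],"rot": [0,0,0],"gripper": 60},{"delta_pos": [0,0,0],"rot": [0,0,0],"gripper": 60},{"delta_pos": [0,0,0],"rot": [0,0,0],"gripper": 60},{"delta_pos": [0,0,0],"rot": [0,0,0],"gripper": 60},{"delta_pos": [0,0,0],"rot": [0,0,0],"gripper": 60},{"delta_pos": [0,0,0],"rot": [0,0,0],"gripper": 60}])

```text
time_s: 52.2
position: [0.3264, -0.4203, 0.2211]
tcp_rot: [-0.929, 1.571, -2.955]
force: [0.8, -0.0, 0.6]
gripper_width: 0.0604
```

```bash
python3 -c "
from h import *
from ov import *
im={n:camera(n) for n in('top','scene')}
cv2.imwrite('pics/top24.png',im['top']);cv2.imwrite('pics/scene24.png',im['scene'])
b=cv2.imread('pics/top23.png');print('diff plate since last',cv2.absdiff(im['top'],b)[110:210,260:445].max())
sheet(im,[(.6667,.0877,beaker(.6663,.0877,.06)+cover(.6663,.0877,.135)),(.664,-.019,beaker(.664,-.0195,.06)+cover(.664,-.0195,.135)),(.6706,-.134,beaker(.6706,-.1345,.06)+cover(.6706,-.1345,.135))],'pics/o24.png',w=40,s=5)"
```

```text
diff plate since last 4
```

View pics/o24.png

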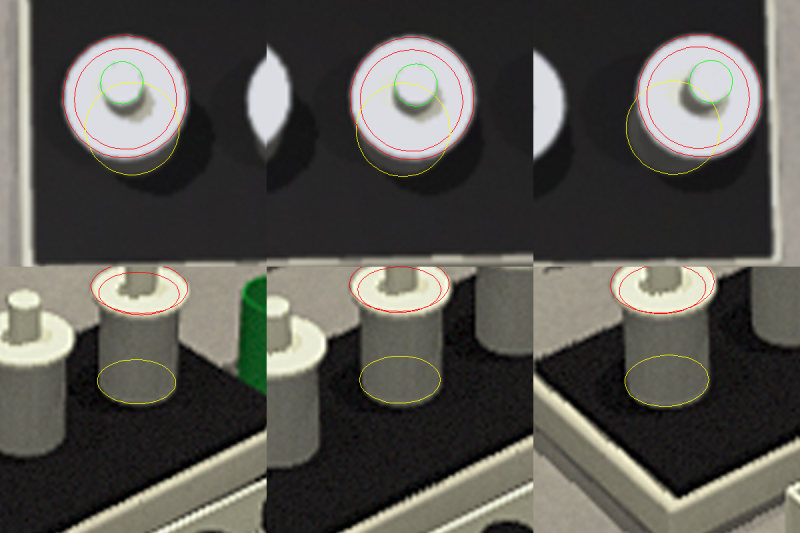

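```bash
python3 -c "
from cell import manip
print(manip.close_job())"
```

```text
the job is handed in; nothing more can be done
None
```

The job is done and handed in at about 52 s of the 210 s allowed. I turned the isolator off first, stood all three steel beakers on the hotplate with a white cover on each, then turned the isolator back on.

- **Isolator:** after the off turn the bar lay across its box. At the end it looks the same as in the starting picture, so it is back at on.
- **Beakers and covers:** each cover was pressed down until it met resistance within about 1 mm of the height expected for a seated cover. The final pictures from both cameras show all three level, centred and wholly on the black surface, about 106 to 115 mm apart.
- **Knock:** while I was turning the isolator back on, the middle beaker and its cover shifted together by about 7 mm. The cover is still seated, so I left it. Pictures one second apart showed no further movement.
- **Camera disagreements:** the scene camera read about 2–3 mm off the top camera throughout. The top camera also read x about 1 mm low at rim height. I worked mainly from the top camera and the measured gripper position.
- **Bystanders:** nothing else was touched, including the green and orange look-alikes. I saw no change to them in the final pictures.

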